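Pack the balance weights and hasp the case shut

ROBOT

A 7-joint arm with a two-finger parallel gripper is mounted at the origin on a cart in front of the work surface, level with it; the furniture and walls round the work are solid. World frame = base frame: x ahead of the robot, y to its left, z up, the work surface at z = 0. Lengths are in m, angles in rad, forces in N, time in s.
With the tool pointing down it reaches from about 0.425 to 1.025 m from the base axis. Payload 3.6 kg.
Tool frame: the origin (TCP) lies between the finger pads; the fingertips stand 8 mm ahead of it and the grasp point (between the pads) lies 11 mm behind it; y points along the fingers, x is the direction in which the jaws open and shut, and the axes are right-handed (so a half turn about y gives the same grasp; the last joint's range is limited). The gripper opens to 85 mm and grips with 20 to 120 N. Pads are 22 mm wide; open, the fingers measure 114 mm over their backs; the gripper's body (76 mm by 85 mm) begins 54 mm behind the grasp point. The pads swing forward as they close: fully open they stand 13 mm farther back than shut.
Start: joints at [1.012, 0.591, 0.048, 1.609, -0.033, 0.943, -0.034], TCP at [0.326, -0.648, 0.239] pointing down, gripper open.
Joint ranges: [-2.69, 2.69], [-0.47, 2.24], [-1.27, 1.36], [0.19, 2.51], [-1.53, 4.68], [0.08, 2.07], [-3.09, 3.09]. Speed limits (rad/s): [2.57, 2.57, 3.14, 3.14, 3.14, 3.14, 3.14].

INTERFACE

Orientations are given as a unit quaternion [w, x, y, z].
In Python, from bench import telemetry, viewer, ticket gives the robot as it stands.
- The arm moves only by the tool send_rows, never from a script. Its argument "increments" is a list that holds one entry, the list of rows, each a list of 7 numbers: the finger opening in mm, from 0 to 85.4, then the shift along the tool's x, y, z in mm, then the turn, a rotation vector about the tool's x, y, z in rad. A call has 1 to 10 rows; each row shifts and turns the pose as measured when the row begins, along the tool's axes as they then stand; what a row does not reach is not made up. A row lasts 1/8 s, in which the tool goes at most 62.5 mm and 10.7 degrees, less where a joint would pass 70% of its speed; a pose out of reach is approached as far as the arm can. A call with a gripper value outside its range is refused whole. The fingers move at their own pace and stop on an object; the grip force is fixed at half the most. Time passes only in rows, so rows that do not move let the fingers close. It gives the time, the measured TCP pose, the force and the opening at its end, in the units of the state.
- telemetry.get_obs(): the state, without advancing time (a new reading comes with each control period).
- viewer.read_camera(name): name is "side" or "top" or "wrist"; returns a dict with "color" (400x640x3 uint8, blue, green, red), "K" (3x3 intrinsics, pixels), "D" ([k1, k2, p1, p2, k3] as OpenCV has them; the pictures are not rectified), "world_to_cam" (4x4, takes a point from world to camera coordinates); the wrist camera has in their place "mount" (4x4, takes a point from camera to tool coordinates, whose origin is the TCP and whose axes are the tool frame's). Camera axes: x right, y down, z forward; pixel columns grow to the right and rows downward; lengths in m; the calibration is good to about 2 mm. A picture is of the moment at which its call begins: read the wrist's pose just before it. There is no depth.
- ticket.close_job(): hands the job in, once; it reports no verdict.
The state is a dict: "time_s": time; "joint_positions": joint angles; "joint_velocities": joint speeds; "effort": joint torques, N m; "tool_pos": TCP position; "orientation": TCP orientation; "contact_force": force on the tool from outside, world axes, zero at the start; "wrist_torque": the same for the moment, N m; "width": finger opening in m.
Only numpy, scipy, OpenCV 4.12 (cv2) and the standard library are available. Lean on these libraries where they do the work, as an engineer would, in place of code of your own. Each camera call takes 0.05 s, during which the arm holds its last target. There are 200 camera calls.

TASK

Put the two brass balance weights upright into the wooden case, each all the way down in the round cavity cut for its size. Then close the lid, and after that fold the brass hasp down flat over its staple. Leave the small things standing round the weights where they are.

Things in the scene. Friction and masses are not known exactly. Their poses are not given: they have to be found in the camera images.
- weights_case: dark wooden case, fixed. Origin: centre of main box's underside, table height; x from the front (hasp side) to the hinged back, y along the long side. Main box 116 x 186 mm, walls 8 mm thick, 45 mm high. Pale insert inside, top 17 mm above the table, has two cavities with floor 10 mm above the table. A block 70 mm wide, 45 mm high carries the staple in front (x -57 to -109 mm)
- large_cavity (a point): centre of the floor of the large cavity, 31 mm in diameter, 7 mm deep, for weight_100; case frame (-8, 42, 10) mm; axes as the case
- small_cavity (a point): centre of the floor of the small cavity, 26 mm in diameter, 7 mm deep, for weight_50; case frame (-8, -42, 10) mm; axes as the case
- staple (a point): top of the brass wire staple (16 mm wide, 4 mm thick, 17 mm high) on the block; case frame (-88, 0, 61) mm
- weight_100: larger brass weight: cylinder 27 mm in diameter with a narrower shoulder and knob, 30 mm high in all; origin at the centre of its underside, z up; straight-sided to 17 mm above its underside, tapering above; grip the straight side. Stands upright at the start
- weight_50: smaller brass weight of the same form, 22 mm in diameter, 24 mm high; origin at the centre of its underside, z up; straight-sided to 13 mm, tapering above; grip the straight side. Stands upright at the start
- case_lid (a joint): lid angle, rad: 0 closed on the walls, grows as its front edge swings up and back; starts past upright (1.65 to 1.85), limit 1.95. Stiff hinge: it stays at any angle and takes 0.5 to 3 N at its front edge to move
- lid_hinge (a point): middle of the lid's hinge line (along the case's y); case frame (58, 0, 46) mm. Lid: board 10 mm thick, 118 mm from hinge line to front edge, 186 mm wide; underside passes through the hinge line, outer face 10 mm from it. Axes turn with the lid: x away from its front edge, z out of the outer face
- lid_front (a point): middle of the lid's front edge, on the outer face; moves with the lid
- hasp (a joint): hasp angle relative to the lid, rad: 0 in line with the lid (flat over the staple when the lid is shut), grows as its free end swings up and back over the lid's outer face; starts 1.2 to 2.2, limit 2.6. Stays where left; about 0.5 N at its free end moves it
- hasp_hinge (a point): middle of the hasp's hinge line, parallel to the case's y, 120 mm from the lid's hinge line, 4 mm above the lid's underside. Hasp: brass plate 34 mm wide, 3 mm thick (top face 0.5 mm above the line), reaching 50 mm from the line, slot 13 x 20 mm at 22 to 35 mm takes the staple. Axes turn with the hasp: x from free end to hinge line, z out of the top face
- hasp_end (a point): middle of the 6 mm thick rolled bar at the hasp's free end, 47 mm from its hinge line; moves with the hasp
- salve_tin: bystander: round tin, 55 mm in diameter, 22 mm high, beside weight_100; origin at the centre of its underside
- crucible: bystander: porcelain crucible, 36 mm in diameter, 37 mm high, beside weight_100; origin at the centre of its underside
- cork_large: bystander: cork, 42 mm in diameter, 26 mm high, beside weight_50; origin at the centre of its underside
- drip_cup: bystander: small white cup, 63 mm in diameter, 27 mm high, beside weight_50; origin at the centre of its underside
Things that resemble listed ones, but are neither listed nor needed, are in the scene too. There is more than one size of the weights_case; the job needs the larger.

How it is judged:
On the way, in this order (a step that is already met when the one before it is completed fails the run):
1. both weights stand down in their own cavities while the lid is open (horizontal distance between weight_100 and large_cavity below 0.004 m and z of weight_100 in the frame of large_cavity below 0.002 m and horizontal distance between weight_50 and small_cavity below 0.004 m and z of weight_50 in the frame of small_cavity below 0.002 m and value of joint case_lid above 0.5 rad), for 0.2 s.
2. the lid is closed with the hasp still open (value of joint case_lid below 0.05 rad and value of joint hasp above 0.3 rad), for 0.1 s.
At the end, for the whole second after the job is handed in: Each weight stands upright (within 0.1 rad) in its own cavity, within 4 mm of its centre and 2 mm of its floor; the lid is closed to within 0.05 rad and the hasp is folded down over the staple to within 0.1 rad (horizontal distance between weight_100 and large_cavity below 0.004 m and z of weight_100 in the frame of large_cavity below 0.002 m and angle between each of weight_100, weight_50's own z axis and vertical below 0.1 rad and horizontal distance between weight_50 and small_cavity below 0.004 m and z of weight_50 in the frame of small_cavity below 0.002 m and value of joint case_lid below 0.05 rad and value of joint hasp below 0.1 rad); the robot touches nothing.
It fails at once if one of the bystanders (tin, crucible, cork, cup) is shifted by more than 30 mm or tipped over (distance of any of salve_tin, crucible, cork_large, drip_cup from where it was at the start of the episode above 0.03 m or angle between any of salve_tin, crucible, cork_large, drip_cup's own z axis and vertical above 0.5 rad).
It also fails if it takes over 72 s, if anything falls off the work surface, if the arm or the gripper's body presses on something with over 40 N, if the wrist force passes 120 N, or if a joint passes its speed limit or range.

## Working session

There is one attempt and no reset: what is moved stays moved. The work goes in short steps, Python scripts to look and compute and a tool call to move; the robot and the scene stay as the last step left them, time stands still between calls to the robot, and variables do not carry over. Pictures are saved under pics/ and viewed, about 8 in all and at most 12, crops included, and the job is handed in when it is done.

Besides the shell and the picture viewer there is one more tool, called after "Call:" as name([rows], argument=value, ...), one row to a line, values as JSON. send_rows: Moves the arm, as the interface text tells. Its arguments: {"type":"object","properties":{"increments":{"type":"array"}},"required":["increments"]}

```bash
ls; mkdir -p pics
cat > h.py <<'E'
import numpy as np, cv2
from scipy.spatial.transform import Rotation as R
from bench import telemetry, viewer, ticket
def tool():
    o=telemetry.get_obs(); q=o["orientation"]; T=np.eye(4)
    T[:3,:3]=R.from_quat([q[1],q[2],q[3],q[0]]).as_matrix(); T[:3,3]=o["tool_pos"]; return T
def shot(name,fn):
    T=tool(); c=viewer.read_camera(name); im=c["color"]
    W2C=np.linalg.inv(T@np.array(c["mount"])) if name=="wrist" else np.array(c["world_to_cam"])
    cv2.imwrite(f"pics/{fn}.png",im); np.savez(f"pics/{fn}.npz",K=c["K"],D=c["D"],W=W2C,im=im); return fn
def load(fn):
    return np.load(f"pics/{fn}.npz")
def ray(d,uv):
    p=cv2.undistortPoints(np.array(uv,float).reshape(-1,1,2),d["K"],d["D"]).reshape(-1,2)
    C=np.linalg.inv(d["W"]); r=np.c_[p,np.ones(len(p))]@C[:3,:3].T; return C[:3,3],r
def onz(d,uv,z):
    c,r=ray(d,uv); return c+r*((z-c[2])/r[:,2])[:,None]
def proj(d,P):
    P=np.array(P,float).reshape(-1,3); W=d["W"]
    return cv2.projectPoints(P,cv2.Rodrigues(W[:3,:3])[0],W[:3,3],d["K"],d["D"])[0].reshape(-1,2)
def tri(d1,u1,d2,u2):
    a,r=ray(d1,u1);b,s=ray(d2,u2);out=[]
    for i in range(len(r)):
        t=np.linalg.lstsq(np.c_[r[i],-s[i]],b-a,rcond=None)[0]
        p,q=a+t[0]*r[i],b+t[1]*s[i]; out.append(np.r_[(p+q)/2,np.linalg.norm(p-q)])
    return np.array(out)
E
python3 - <<'E'
from h import *
for n in("top","side"):
    shot(n,n+"0"); d=load(n+"0"); print(n,np.linalg.inv(d["W"])[:3].round(3).tolist(),d["K"][0,0])
print(telemetry.get_obs()["orientation"])
E
```

```text
pics
top [[0.015, -0.993, 0.113, 0.395], [-1.0, -0.014, 0.009, -0.005], [-0.007, -0.113, -0.994, 1.166]] 382.7222010225032
side [[-0.999, 0.014, -0.048, 0.564], [0.048, 0.536, -0.843, 1.01], [0.014, -0.844, -0.536, 0.721]] 452.402797166074
[ 0.60225721 -0.60158804  0.37169206 -0.37043636]
```

View pics/top0.png

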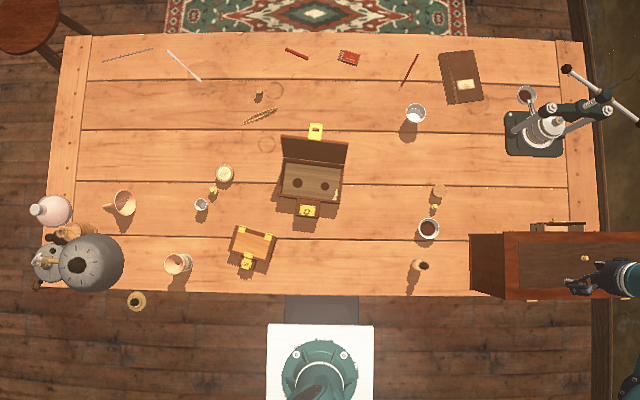

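View pics/side0.png

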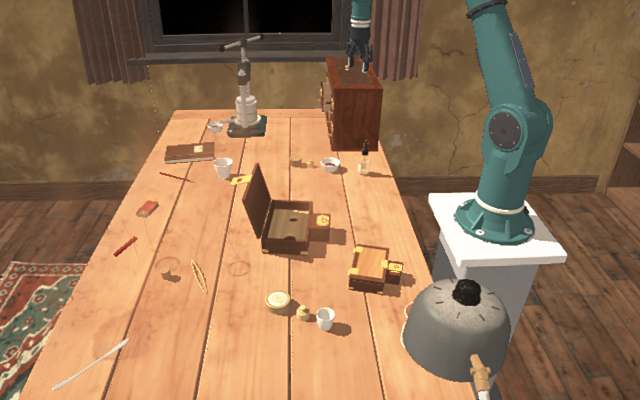

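The larger case is at top (312,180), with its lid up and its hasp at (315,130). Weight_100 is probably near (213,190), between the tin and the crucible. Weight_50 is near (434,208), between the cork and the cup. Next I'll view enlarged crops.

Run:
```python
from h import *
t=load("top0");s=load("side0")
def cr(d,x,y,w,h,k): return cv2.resize(d["im"][y:y+h,x:x+w],(w*k,h*k),interpolation=cv2.INTER_CUBIC)
a=cr(t,185,155,55,60,5);b=cr(t,410,175,45,60,5);c=cr(t,268,118,88,110,5)[:, :440]
e=cr(s,240,155,100,110,4)
M=np.zeros((600,800,3),np.uint8)
M[:300,:275]=a;M[300:600,:225]=b;M[:550,280:720]=c
cv2.imwrite("pics/m1.png",M)
print(onz(t,[[213,190],[434,208],[224,174],[200,204],[312,185]],0.03).round(3))
```

```text
[[ 0.552  0.329  0.03 ]
 [ 0.506 -0.337  0.03 ]
 [ 0.601  0.298  0.03 ]
 [ 0.509  0.367  0.03 ]
 [ 0.571  0.03   0.03 ]]
```

View pics/m1.png

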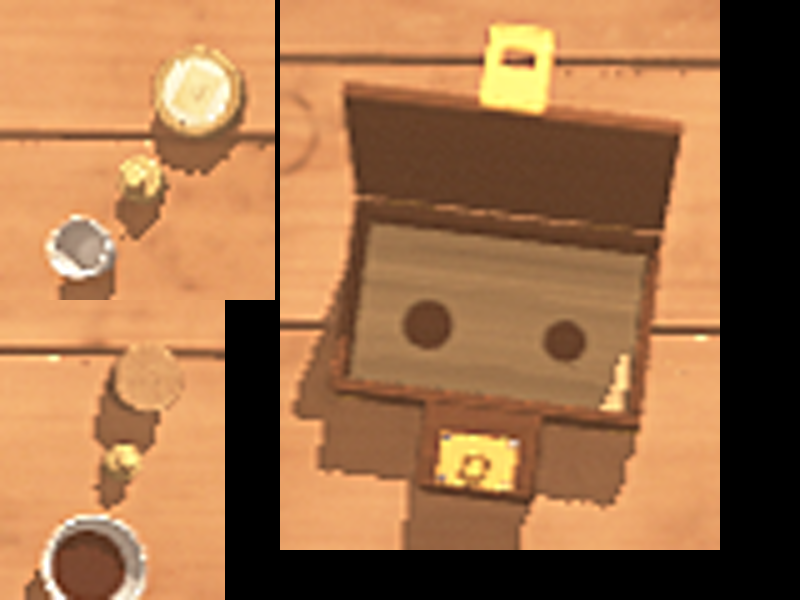

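```bash
cat >> h.py <<'E'
def down(yaw,tilt=0):
    "tool pointing down, jaw axis x at yaw; of the two half turns the one nearer the present pose"
    T=tool()[:3,:3]; best=None
    for y in (yaw,yaw+np.pi):
        x=np.array([np.cos(y),np.sin(y),0]); z=np.array([0,0,-1.]); M=np.c_[x,np.cross(z,x),z]
        a=R.from_matrix(T.T@M).magnitude()
        if best is None or a<best[0]: best=(a,M)
    return best[1]
def plan(pos,M,w,n=None):
    T=tool(); d=np.array(pos)-T[:3,3]; rv=R.from_matrix(T[:3,:3].T@M).as_rotvec()
    n=n or int(max(np.ceil(np.linalg.norm(d)/.055),np.ceil(np.linalg.norm(rv)/.17),1))
    rows=[]
    for i in range(n):
        Ri=T[:3,:3]@R.from_rotvec(rv*i/n).as_matrix()
        rows.append([w]+(Ri.T@d/n*1000).round(1).tolist()+(rv/n).round(3).tolist())
    print("n",n); print(str(rows).replace(" ",""))
E
python3 - <<'E'
from h import *
t=load("top0")
def c(x,y,z): return onz(t,[[x,y]],z)[0].round(4)
T=tool(); print(T.round(3)); print("jaw yaw",np.arctan2(T[1,0],T[0,0]))
print("w50",c(435,206.9,.02),"cork",c(439.6,190.4,.026),"cup",c(428.6,228,.027))
w=c(213.2,189.4,.025);print("w100",w,"tin",c(224.4,173.2,.022),"cru",c(201,204,.037))
fl=c(279,195.5,.045);fr=c(339.4,202.8,.045);print("front corners",fl,fr,np.linalg.norm(fl-fr))
L=c(268+147.5/5,118+325/5,.017);S=c(268+284.5/5,118+341/5,.017);print("cav",L,S,np.linalg.norm(L-S))
print("staple",c(268+193/5,118+465/5,.055)); 
p=c(435,206.9,.02)
plan([p[0]-.0,p[1],.20],down(np.arctan2(*(c(439.6,190.4,.026)-c(428.6,228,.027))[[1,0]])+np.pi/2),60)
E
```

```text
[[ 0.449 -0.001  0.893  0.325]
 [-0.893  0.002  0.449 -0.647]
 [-0.002 -1.    -0.     0.238]
 [ 0.     0.     0.     1.   ]]
jaw yaw -1.1048765369228217
w50 [ 0.5109 -0.3435  0.02  ] cork [ 0.5607 -0.3568  0.026 ] cup [ 0.4465 -0.3209  0.027 ]
w100 [0.5545 0.3301 0.025 ] tin [0.6054 0.2986 0.022 ] cru [0.5082 0.3617 0.037 ]
front corners [0.536  0.1263 0.045 ] [ 0.5167 -0.0525  0.045 ] 0.17983862210326235
cav [0.5786 0.0742 0.017 ] [ 0.5698 -0.0092  0.017 ] 0.08386298349093002
staple [0.4903 0.0433 0.055 ]
n 11
[[60,-17.1,3.5,27.5,-0.135,0.055,0.055],[60,-18.4,0.8,26.8,-0.135,0.055,0.055],[60,-19.9,-1.7,25.7,-0.135,0.055,0.055],[60,-21.4,-3.9,24.2,-0.135,0.055,0.055],[60,-23.0,-5.8,22.3,-0.135,0.055,0.055],[60,-24.5,-7.4,20.1,-0.135,0.055,0.055],[60,-26.0,-8.6,17.6,-0.135,0.055,0.055],[60,-27.4,-9.3,14.9,-0.135,0.055,0.055],[60,-28.6,-9.6,12.1,-0.135,0.055,0.055],[60,-29.7,-9.5,9.2,-0.135,0.055,0.055],[60,-30.7,-8.9,6.3,-0.135,0.055,0.055]]
```

Tool y runs along the fingers, so I'll fix `down` to match.

```bash
sed -i 's/z=np.array(\[0,0,-1.\]); M=np.c_\[x,np.cross(z,x),z\]/z=np.array([0,0,-1.]); M=np.c_[x,z,np.cross(x,z)]/' h.py
python3 - <<'E'
from h import *
plan([.511,-.343,.18],down(np.arctan2(-.0359,.1142)+np.pi/2),60)
c=viewer.read_camera("wrist"); print(np.array(c["mount"]).round(3))
E
```

```text
n 7
[[60,-26.9,8.4,43.2,0.0,0.11,-0.0],[60,-31.5,8.4,40.0,0.0,0.11,-0.0],[60,-35.7,8.4,36.3,0.0,0.11,-0.0],[60,-39.4,8.4,32.2,0.0,0.11,-0.0],[60,-42.7,8.4,27.6,0.0,0.11,-0.0],[60,-45.5,8.3,22.8,0.0,0.11,-0.0],[60,-47.7,8.3,17.6,0.0,0.11,-0.0]]
[[ 1.     0.001 -0.001 -0.   ]
 [ 0.001 -0.311  0.95  -0.135]
 [ 0.001 -0.95  -0.311  0.08 ]
 [ 0.     0.     0.     1.   ]]
```

Call:
send_rows([
  [[60,-27,8.4,43,0,0.11,0],[60,-31.5,8.4,40,0,0.11,0],[60,-36,8.4,36,0,0.11,0],[60,-39.5,8.4,32,0,0.11,0],[60,-43,8.4,27.5,0,0.11,0],[60,-45.5,8.3,23,0,0.11,0],[60,-47.5,8.3,17.5,0,0.11,0],[60,0,0,0,0,0,0]],
])

```text
time_s: 1.15
tool_pos: [0.4712, -0.4838, 0.2284]
orientation: [-0.345, 0.435, -0.519, 0.65]
contact_force: [0.3, 0.2, -0.0]
width: 0.0603
```

Run:
```python
from h import *
print(tool()[:3].round(4).tolist(), telemetry.get_obs()["joint_positions"]); shot("wrist","w1")
d=load("w1"); print(proj(d,[[.511,-.3435,.02],[.56,-.357,.026],[.4465,-.321,.027]]).round(0).tolist())
```

```text
[[-0.3827, -0.0032, 0.9239, 0.4712], [-0.9002, -0.2236, -0.3737, -0.4838], [0.2078, -0.9747, 0.0827, 0.2284]] [ 0.36954932  0.5200923   0.40305765  1.86145488 -0.03903099  0.64942508
 -1.22497922]
[[121.0, 212.0], [105.0, 161.0], [133.0, 279.0]]
```

View pics/w1.png

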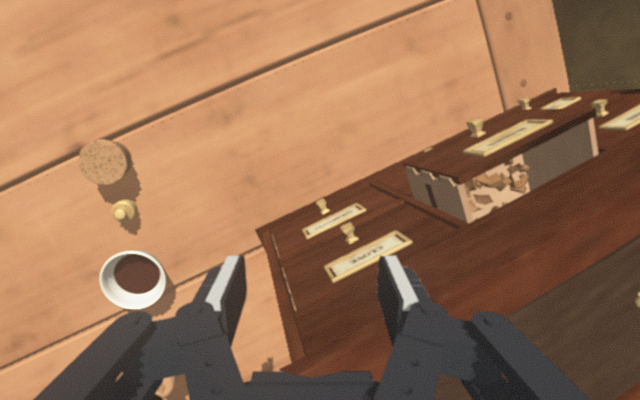

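The wrist view shows weight_50 at (123,210), cork at (104,161) and cup at (133,280), all within about 2 px of prediction. The pose fell short and is tilted because the rows were too fast, so I'll use smaller steps.

```bash
sed -i 's#/.055#/.035#; s#/.17)#/.08)#' h.py
python3 - <<'E'
from h import *
plan([.511,-.343,.18],down(np.arctan2(-.0359,.1142)+np.pi/2),50)
E
```

```text
n 5
[[50,-31.1,3.1,-3.9,-0.015,-0.018,0.043],[50,-31.0,4.5,-3.3,-0.015,-0.018,0.043],[50,-30.8,5.9,-2.6,-0.015,-0.018,0.043],[50,-30.6,7.2,-2.0,-0.015,-0.018,0.043],[50,-30.3,8.6,-1.3,-0.015,-0.018,0.043]]
```

Call:
send_rows([
  [[45,-31,3,-4,-0.015,-0.018,0.043],[45,-31,4.5,-3.3,-0.015,-0.018,0.043],[45,-31,6,-2.6,-0.015,-0.018,0.043],[45,-30.5,7,-2,-0.015,-0.018,0.043],[45,-30.5,8.5,-1.3,-0.015,-0.018,0.043],[45,0,0,0,0,0,0]],
])

```text
time_s: 1.95
tool_pos: [0.5105, -0.333, 0.1764]
orientation: [0.422, -0.417, 0.575, -0.563]
contact_force: [-0.8, -0.8, 0.1]
width: 0.0451
```

Run:
```python
from h import *
print(tool()[:3].round(4).tolist()); shot("wrist","w2")
d=load("w2"); print(proj(d,[[.511,-.3435,.02],[.56,-.357,.026],[.4465,-.321,.027]]).round(0).tolist())
hsv=cv2.cvtColor(d["im"],cv2.COLOR_BGR2HSV)
u,v=proj(d,[[.511,-.3435,.02]])[0].astype(int)
cv2.imwrite("pics/m2.png",cv2.resize(d["im"][max(v-60,0):v+60,max(u-80,0):u+80],None,fx=5,fy=5)); print(u,v)
plan([.511,-.343,.18],down(np.arctan2(-.0359,.1142)+np.pi/2),50)
```

```text
[[-0.296, -0.0048, 0.9552, 0.5105], [-0.9551, 0.0182, -0.2958, -0.333], [-0.016, -0.9998, -0.01, 0.1764]]
[[326.0, 178.0], [325.0, 119.0], [323.0, 252.0]]
326 177
n 1
[[50,7.4,-3.2,3.3,0.009,0.002,-0.014]]
```

View pics/m2.png

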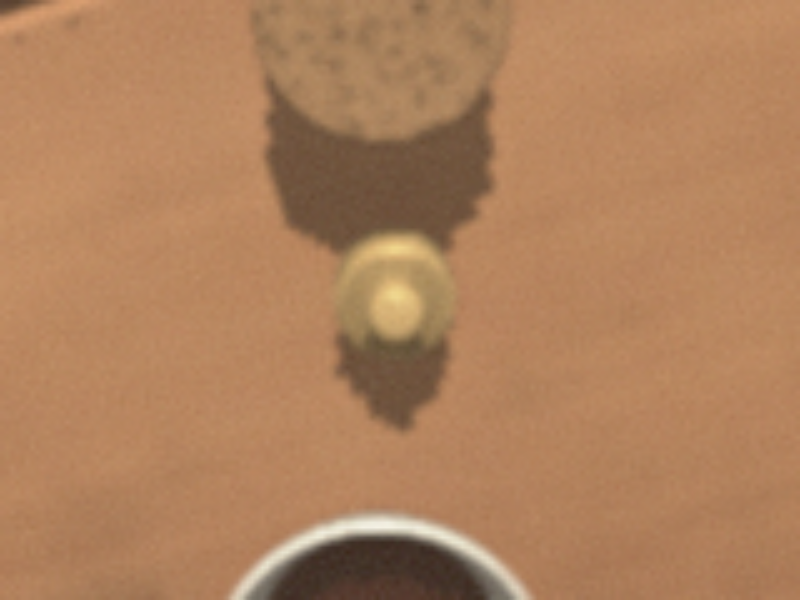

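The weight is seen clearly: knob at wrist (325.2,178.6), disc about (325.4,175.4).

Run:
```python
from h import *
d=load("w2"); k=onz(d,[[325.2,178.6]],.023)[0]; q=onz(d,[[325.4,175.4]],.013)[0]; print(k,q)
p=(k+q)/2; M=down(np.arctan2(-.0359,.1142)+np.pi/2)
e=onz(d,[[326-80+337/5,175.4],[326-80+457/5,175.4]],.013);print("dia",np.linalg.norm(e[0]-e[1]))
plan([p[0],p[1],.06],M,45); plan([p[0],p[1],.013],M,45)
```

```text
[ 0.51136305 -0.34271281  0.023     ] [ 0.51149177 -0.3431612   0.013     ]
dia 0.021410040028478128
n 4
[[45,2.2,29.2,1.2,0.002,0.001,-0.003],[45,2.1,29.2,1.1,0.002,0.001,-0.003],[45,2.0,29.2,1.1,0.002,0.001,-0.003],[45,1.9,29.2,1.0,0.002,0.001,-0.003]]
n 5
[[45,1.9,32.8,1.0,0.002,0.0,-0.003],[45,1.8,32.8,1.0,0.002,0.0,-0.003],[45,1.7,32.8,0.9,0.002,0.0,-0.003],[45,1.6,32.8,0.9,0.002,0.0,-0.003],[45,1.6,32.8,0.8,0.002,0.0,-0.003]]
```

Call:
send_rows([
  [[45,4,29,2,0.004,0.001,-0.006],[45,3,29,2,0.004,0.001,-0.006],[45,1,29,0.5,0,0,0],[45,0,22,0,0,0,0],[45,0,0,0,0,0,0]],
])

```text
time_s: 2.62
tool_pos: [0.512, -0.352, 0.068]
orientation: [-0.416, 0.417, -0.568, 0.575]
contact_force: [-0.6, -0.1, -0.3]
width: 0.0452
```

Run:
```python
from h import *
M=down(np.arctan2(-.0359,.1142)+np.pi/2)
plan([.5114,-.343,.0135],M,40,3)
```

```text
n 3
[[40,-2.9,18.2,-1.2,-0.002,-0.002,0.002],[40,-2.9,18.2,-1.2,-0.002,-0.002,0.002],[40,-2.8,18.2,-1.1,-0.002,-0.002,0.002]]
```

Call:
send_rows([
  [[40,-4.5,9,-1.8,-0.003,-0.003,0.003],[40,-4.5,9,-1.8,-0.003,-0.003,0.003],[40,0,0,0,0,0,0],[40,0,0,0,0,0,0]],
])

```text
time_s: 3.12
tool_pos: [0.5126, -0.3439, 0.0517]
orientation: [-0.419, 0.418, -0.568, 0.572]
contact_force: [1.2, 0.8, -0.6]
width: 0.0403
```

Run:
```python
from h import *
M=down(np.arctan2(-.0359,.1142)+np.pi/2);print(telemetry.get_obs()["joint_velocities"])
plan([.5114,-.343,.0135],M,40,3)
```

```text
[-0.00192118  0.00101973 -0.0020942   0.00305618 -0.00190226  0.00080712
  0.00113966]
n 3
[[40,-0.2,12.7,-0.5,-0.002,-0.0,0.001],[40,-0.2,12.7,-0.5,-0.002,-0.0,0.001],[40,-0.2,12.7,-0.5,-0.002,-0.0,0.001]]
```

Two still rows are enough for the arm to settle. Next I descend and grip.

Call:
send_rows([
  [[40,-0.3,13,-0.5,-0.002,0,0.001],[40,-0.3,13,-0.5,-0.002,0,0.001],[40,0,12,-0.4,0,0,0],[40,0,0,0,0,0,0],[40,0,0,0,0,0,0],[15,0,0,0,0,0,0],[15,0,0,0,0,0,0],[15,0,0,0,0,0,0],[15,0,0,0,0,0,0]],
])

```text
time_s: 4.25
tool_pos: [0.512, -0.3435, 0.0116]
orientation: [-0.418, 0.418, -0.569, 0.571]
contact_force: [-0.5, 0.2, -0.7]
width: 0.0186
```

Call:
send_rows([
  [[15,0,0,0,0,0,0]],
])

```text
time_s: 4.38
tool_pos: [0.512, -0.3434, 0.0116]
orientation: [-0.418, 0.418, -0.569, 0.571]
contact_force: [-0.6, -0.9, -0.6]
width: 0.0187
```

Run:
```python
from h import *
shot("wrist","w3"); im=load("w3")["im"]; print(proj(load("w3"),[[.5114,-.343,.013]]))
cv2.imwrite("pics/m3.png",cv2.resize(im[200:400,200:440],None,fx=3,fy=3,interpolation=cv2.INTER_CUBIC))
```

```text
[[311.82011985 279.19132897]]
```

View pics/m3.png

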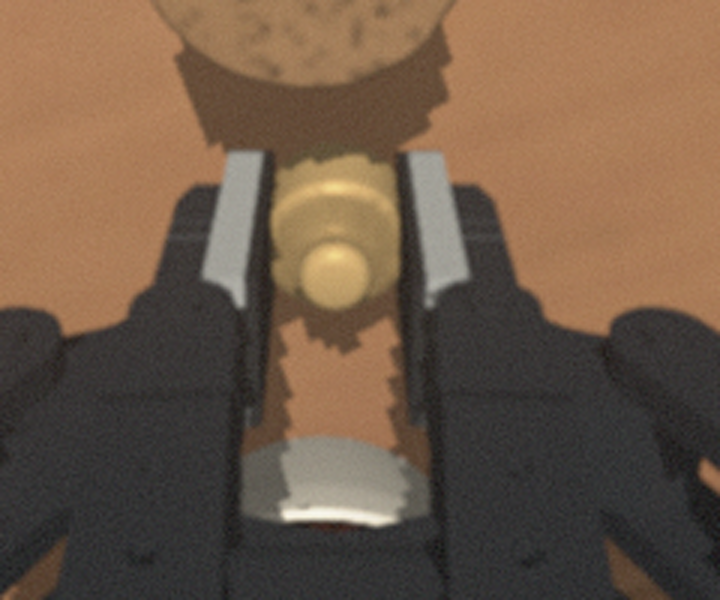

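The weight is held between the pads, with the cork and cup clear. I'll lift it and carry it to the small cavity, turning tool z to the case's +y so that the camera stays away from the lid.

Run:
```python
from h import *
print(telemetry.get_obs()["joint_positions"])
a=1.466; z=np.array([np.cos(a),np.sin(a),0]); y=np.array([0,0,-1.]); M=np.c_[np.cross(y,z),y,z]
import h
p0=tool
T=tool(); T[2,3]+=.12; h.tool=lambda:T
plan([.5698,-.0092,.135],M,10,22)
```

```text
[ 0.42096582  0.77976546  0.13886673  1.97873006 -0.25383411  0.39655967
 -1.12159232]
n 22
[[10,-15.3,-0.2,-2.1,-0.0,-0.081,0.0],[10,-15.4,-0.2,-0.8,-0.0,-0.081,0.0],[10,-15.4,-0.2,0.4,-0.0,-0.081,0.0],[10,-15.3,-0.2,1.7,-0.0,-0.081,0.0],[10,-15.1,-0.2,2.9,-0.0,-0.081,0.0],[10,-14.9,-0.2,4.1,-0.0,-0.081,0.0],[10,-14.5,-0.2,5.3,-0.0,-0.081,0.0],[10,-14.0,-0.2,6.4,-0.0,-0.081,0.0],[10,-13.5,-0.2,7.5,-0.0,-0.081,0.0],[10,-12.8,-0.2,8.6,-0.0,-0.081,0.0],[10,-12.1,-0.2,9.6,-0.0,-0.081,0.0],[10,-11.3,-0.2,10.5,-0.0,-0.081,0.0],[10,-10.4,-0.2,11.4,-0.0,-0.081,0.0],[10,-9.4,-0.2,12.2,-0.0,-0.081,0.0],[10,-8.4,-0.2,12.9,-0.0,-0.081,0.0],[10,-7.4,-0.2,13.6,-0.0,-0.081,0.0],[10,-6.2,-0.2,14.1,-0.0,-0.081,0.0],[10,-5.1,-0.2,14.6,-0.0,-0.081,0.0],[10,-3.9,-0.2,14.9,-0.0,-0.081,0.0],[10,-2.7,-0.2,15.2,-0.0,-0.081,0.0],[10,-1.5,-0.2,15.3,-0.0,-0.081,0.0],[10,-0.2,-0.2,15.4,-0.0,-0.081,0.0]]
```

Call:
send_rows([
  [[10,0,-20,0,0,0,0],[10,0,-25,0,0,0,0],[10,0,-25,0,0,0,0],[10,0,-25,0,0,0,0],[10,0,-25,0,0,0,0]],
])

```text
time_s: 5.05
tool_pos: [0.5109, -0.3428, 0.1384]
orientation: [-0.418, 0.418, -0.57, 0.571]
contact_force: [1.3, -0.1, -0.6]
width: 0.0185
```

Call:
send_rows([
  [[10,-16,0,-2,0,-0.08,0],[10,-16,0,-1,0,-0.08,0],[10,-16,0,0.5,0,-0.08,0],[10,-15,0,2,0,-0.08,0],[10,-15,0,3,0,-0.08,0],[10,-15,0,4,0,-0.08,0],[10,-14.5,0,5,0,-0.08,0],[10,-14,0,6,0,-0.08,0],[10,-13.5,0,7.5,0,-0.08,0],[10,-13,0,8.5,0,-0.08,0]],
])

```text
time_s: 6.3
tool_pos: [0.5328, -0.1738, 0.1372]
orientation: [0.618, -0.617, 0.345, -0.343]
contact_force: [0.7, -0.5, -0.6]
width: 0.0186
```

```bash
cat >> h.py <<'E'
def zdir(a):
    z=np.array([np.cos(a),np.sin(a),0]); y=np.array([0,0,-1.]); return np.c_[np.cross(y,z),y,z]
E
python3 - <<'E'
from h import *
plan([.5698,-.0092,.135],zdir(1.466),10,12)
E
```

```text
n 12
[[10,-10.0,0.2,9.8,-0.0,-0.076,-0.0],[10,-9.3,0.2,10.6,-0.0,-0.076,-0.0],[10,-8.4,0.2,11.2,-0.0,-0.076,-0.0],[10,-7.6,0.2,11.9,-0.0,-0.076,-0.0],[10,-6.6,0.2,12.4,-0.0,-0.076,-0.0],[10,-5.7,0.2,12.9,-0.0,-0.076,-0.0],[10,-4.7,0.2,13.3,-0.0,-0.076,-0.0],[10,-3.7,0.2,13.6,-0.0,-0.076,-0.0],[10,-2.6,0.2,13.8,-0.0,-0.076,-0.0],[10,-1.6,0.2,14.0,-0.0,-0.076,-0.0],[10,-0.5,0.2,14.1,-0.0,-0.076,-0.0],[10,0.6,0.2,14.0,-0.0,-0.076,-0.0]]
```

Call:
send_rows([
  [[10,-11.5,0,12,0,-0.09,0],[10,-10.5,0,13,0,-0.09,0],[10,-9.5,0,14,0,-0.09,0],[10,-8,0,15,0,-0.09,0],[10,-7,0,15.5,0,-0.09,0],[10,-5.5,0,16,0,-0.09,0],[10,-4,0,16,0,-0.09,0],[10,-2.5,0,16,0,-0.09,0],[10,-1,0,16,0,-0.09,0],[10,0,0,16,0,-0.09,0]],
])

```text
time_s: 7.55
tool_pos: [0.5693, -0.002, 0.1387]
orientation: [0.707, -0.706, 0.021, -0.021]
contact_force: [0.1, 0.1, -0.0]
width: 0.0186
```

Call:
send_rows([
  [[10,0,0,0,0,0,0],[10,0,0,0,0,0,0]],
])

```text
time_s: 7.8
tool_pos: [0.5693, -0.0007, 0.1388]
orientation: [0.708, -0.706, 0.019, -0.02]
contact_force: [-0.6, -0.9, 0.6]
width: 0.0188
```

Run:
```python
from h import *
print(tool()[:3].round(4).tolist()); shot("wrist","w4"); d=load("w4")
u=(.9945,-.1048)
print(proj(d,[[.5786,.0742,.017],[.5698,-.0092,.017]]).round(1).tolist())
```

```text
[[0.9984, 0.0014, 0.0559, 0.5693], [-0.0559, 0.002, 0.9984, -0.0007], [0.0013, -1.0, 0.0021, 0.1388]]
[[318.3, 96.7], [312.3, 206.8]]
```

View pics/w4.png

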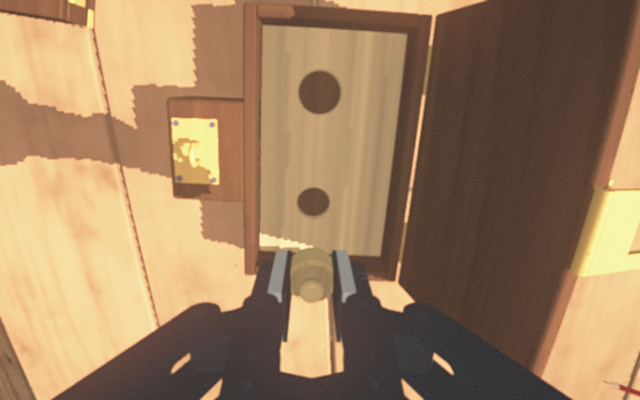

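Weight_50 is held upright. The cavities are at wrist (320,92) and (313,201), the staple block at (195,152), and the lid on the right. Next I'll measure precisely.

```bash
cat > cav.py <<'E'
from h import *
def cav(fn,thr=95):
    d=load(fn); g=cv2.GaussianBlur(cv2.cvtColor(d["im"],cv2.COLOR_BGR2GRAY),(3,3),0)
    cs,_=cv2.findContours((g<thr).astype(np.uint8),cv2.RETR_LIST,cv2.CHAIN_APPROX_NONE)
    for c in cs:
        A=cv2.contourArea(c)
        if len(c)<20 or not 200<A<3500: continue
        P=onz(d,c.reshape(-1,2),.017); (x,y),r=cv2.minEnclosingCircle((P[:,:2]*1000).astype(np.float32))
        a=cv2.contourArea((P[:,:2]*1000).astype(np.float32))
        if 10<r<19 and a/(np.pi*r*r)>.75: 
            m=cv2.moments((P[:,:2]*1000).astype(np.float32)); print(thr,"circle",round(x,1),round(y,1),"r",round(r,1),"centroid",round(m["m10"]/m["m00"],1),round(m["m01"]/m["m00"],1),"eqr",round((a/np.pi)**.5,1))
E
python3 - <<'E'
from cav import *
for t in(70,85,100,115): cav("w4",t)
d=load("w4"); print("knob", onz(d,[[311.5,291]],.1388-.0116+.023))
T=tool(); print(T[:3,3])
E
```

```text
100 circle 570.5 -4.9 r 11.9 centroid 570.5 -5.0 eqr 11.1
100 circle 579.5 77.3 r 14.4 centroid 579.5 77.3 eqr 14.0
115 circle 570.6 -5.0 r 12.2 centroid 570.5 -5.1 eqr 11.6
115 circle 579.5 77.2 r 14.9 centroid 579.4 77.2 eqr 14.5
knob [[ 5.69505862e-01 -2.90097705e-04  1.50200000e-01]]
[ 0.56936241 -0.00061474  0.13881413]
```

Run:
```python
from h import *
plan([.5702,-.0065,.085],zdir(1.463),10,3)
```

```text
n 3
[[10,0.4,17.9,-2.0,-0.001,0.017,0.0],[10,0.4,17.9,-2.0,-0.001,0.017,0.0],[10,0.4,17.9,-1.9,-0.001,0.017,0.0]]
```

Call:
send_rows([
  [[10,0.4,18,-2,0,0.017,0],[10,0.4,18,-2,0,0.017,0],[10,0.4,18,-2,0,0.017,0],[10,0,0,0,0,0,0],[10,0,0,0,0,0,0]],
])

```text
time_s: 8.48
tool_pos: [0.5688, -0.011, 0.08]
orientation: [-0.706, 0.706, -0.042, 0.041]
contact_force: [0.7, -0.2, -0.1]
width: 0.0185
```

Run:
```python
from cav import *
print(tool()[:3].round(4).tolist()); shot("wrist","w5")
for t in(85,100,115): cav("w5",t)
d=load("w5"); cv2.imwrite("pics/m5.png",cv2.resize(d["im"][60:340,200:480],None,fx=2,fy=2))
```

```text
[[0.9932, -0.0013, 0.1161, 0.5688], [-0.1161, -0.0007, 0.9932, -0.011], [-0.0012, -1.0, -0.0008, 0.08]]
100 circle 570.6 -4.8 r 11.8 centroid 570.6 -4.8 eqr 11.1
100 circle 579.5 76.8 r 14.5 centroid 579.5 76.9 eqr 14.2
115 circle 570.7 -4.8 r 12.2 centroid 570.6 -4.9 eqr 11.5
115 circle 579.5 76.9 r 14.8 centroid 579.5 76.9 eqr 14.6
```

View pics/m5.png

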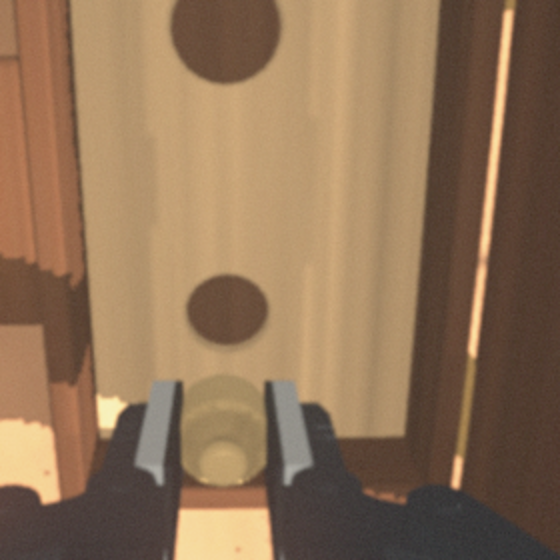

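Run:
```python
from h import *
d=load("w5")
P=[[200+85/2,160],[200+429/2,160],[200+300/2,60+437/2],[200+98/2,60+437/2],[200+405/2,60+437/2]]
for z in(.017,.012): q=onz(d,P,z); print((q*1000).round(1).tolist(),np.linalg.norm(q[0]-q[1]))
# predicted small cavity from near inner wall: 43 mm on
v=np.array([.1095,.994]);n=onz(d,P,.017)[2,:2]; print("y-coordinate from wall", ((n+v*43)*1000).round(1))
g=cv2.cvtColor(d["im"],cv2.COLOR_BGR2GRAY); print(g[180:240:2,314].tolist())
t=load("top0");print("knob",onz(d,[[311,291]],.0916+.0))
```

```text
[[533.4, 33.9, 17.0], [633.6, 22.4, 17.0], [589.6, -52.0, 17.0], [523.6, -44.5, 17.0], [624.1, -56.2, 17.0]] 0.10083696457165088
[[532.3, 33.0, 12.0], [635.0, 21.3, 12.0], [589.9, -55.0, 12.0], [522.2, -47.4, 12.0], [625.3, -59.3, 12.0]] 0.10338911064911586
y-coordinate from wall [ 5298.1 42690. ]
[165, 162, 165, 166, 168, 162, 164, 160, 147, 92, 84, 81, 84, 77, 85, 83, 88, 80, 81, 82, 82, 87, 85, 79, 81, 79, 117, 143, 152, 160]
knob [[ 0.56884422 -0.01044708  0.0916    ]]
```

The insert is 100.8 mm wide at 17 mm against a given 100 mm, so the scale is right. The dark disc must be the floor. Combining the walls and spacing puts the small cavity at about (0.571, -0.007).

Run:
```python
from h import *
plan([.5709,-.0072,.036],zdir(1.457),10,3)
```

```text
n 3
[[10,0.6,14.7,1.4,0.0,-0.001,-0.0],[10,0.6,14.7,1.4,0.0,-0.001,-0.0],[10,0.6,14.7,1.4,0.0,-0.001,-0.0]]
```

Call:
send_rows([
  [[10,0.6,14.5,1.4,0,0,0],[10,0.6,14.5,1.4,0,0,0],[10,0.6,14.5,1.4,0,0,0],[10,0,0,0,0,0,0],[10,0,0,0,0,0,0]],
])

```text
time_s: 9.15
tool_pos: [0.5717, -0.0064, 0.0339]
orientation: [-0.706, 0.706, -0.041, 0.041]
contact_force: [-0.3, 0.1, -0.5]
width: 0.0185
```

Run:
```python
from h import *
plan([.5709,-.0072,.023],zdir(1.457),10,3)
```

```text
n 3
[[10,-0.2,3.6,-0.3,0.0,-0.001,-0.0],[10,-0.2,3.6,-0.3,0.0,-0.001,-0.0],[10,-0.2,3.6,-0.3,0.0,-0.001,-0.0]]
```

Call:
send_rows([
  [[10,-0.4,2,-0.4,0,0,0],[10,-0.3,2,-0.3,0,0,0],[10,0,3,0,0,0,0],[10,0,3,0,0,0,0],[10,0,1,0,0,0,0],[10,0,0,0,0,0,0]],
])

```text
time_s: 9.9
tool_pos: [0.5718, -0.0072, 0.0257]
orientation: [-0.705, 0.706, -0.04, 0.042]
contact_force: [0.7, -0.4, -0.5]
width: 0.0181
```

Call:
send_rows([
  [[10,-0.5,2.5,0,0,0,0],[10,0,2,0,0,0,0],[10,0,0,0,0,0,0]],
])

```text
time_s: 10.28
tool_pos: [0.5723, -0.0071, 0.0259]
orientation: [-0.705, 0.707, -0.04, 0.043]
contact_force: [0.5, -0.4, -0.8]
width: 0.0189
```

Call:
send_rows([
  [[10,-1,6,0,0,0,0],[10,0,0,0,0,0,0]],
])

```text
time_s: 10.52
tool_pos: [0.5729, -0.0071, 0.0264]
orientation: [-0.704, 0.708, -0.038, 0.044]
contact_force: [-1.0, -0.2, -1.2]
width: 0.0186
```

Run:
```python
from cav import *
print(tool()[:3].round(4).tolist(),telemetry.get_obs()["contact_force"]); shot("wrist","w6")
d=load("w6"); cv2.imwrite("pics/m6.png",cv2.resize(d["im"][190:330,240:400],None,fx=4,fy=4,interpolation=cv2.INTER_CUBIC))
```

```text
[[0.9932, 0.0077, 0.1166, 0.5729], [-0.1165, -0.0057, 0.9932, -0.0071], [0.0083, -1.0, -0.0047, 0.0264]] [-1.02296746 -0.19930559 -1.23847941]
```

View pics/m6.png

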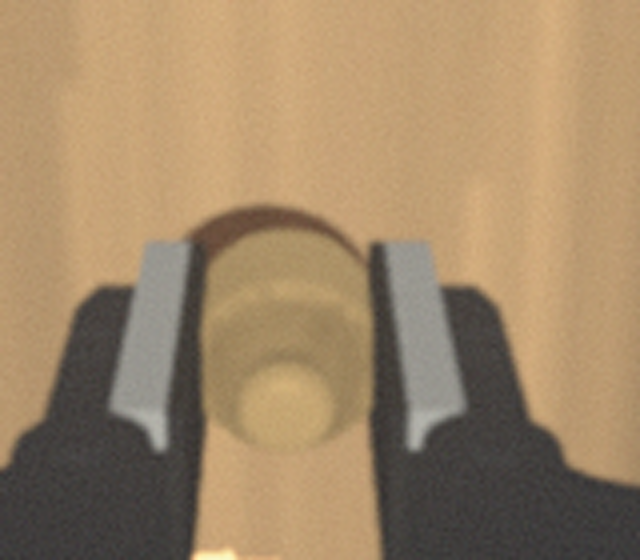

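The cavity's far edge, apex at crop (268,207), lies about 2.5 mm left of the weight axis at crop x=287. The weight is resting on the rim, 2–2.5 mm too far in +x. I'll raise it, shift and retry.

Call:
send_rows([
  [[10,-1,-8,0,0,0,0],[10,-1,0,0.5,0,0,-0.008],[10,0,0,0,0,0,0]],
])

```text
time_s: 10.95
tool_pos: [0.5705, -0.0063, 0.0329]
orientation: [-0.704, 0.708, -0.036, 0.047]
contact_force: [0.1, 0.1, -1.5]
width: 0.0184
```

Run:
```python
from h import *
o=telemetry.get_obs();print(tool()[:3].round(4).tolist(),o["contact_force"])
plan([.5702,-.006,.032],zdir(1.457),10,2)
```

```text
[[0.9931, 0.0148, 0.1167, 0.5705], [-0.1166, -0.0061, 0.9932, -0.0063], [0.0155, -0.9999, -0.0043, 0.0329]] [ 0.08778933  0.12138462 -1.50743274]
n 2
[[10,-0.2,0.5,0.1,0.002,-0.002,0.008],[10,-0.1,0.5,0.1,0.002,-0.002,0.008]]
```

Call:
send_rows([
  [[10,-0.2,0,0.2,0.003,-0.002,0.012],[10,0,0,0,0,0,0.004],[10,0,3,0,0,0,0],[10,0,3,0,0,0,0],[10,0,3,0,0,0,0],[10,0,3,0,0,0,0],[10,0,2,0,0,0,0]],
])

```text
time_s: 11.82
tool_pos: [0.5704, -0.0062, 0.0254]
orientation: [-0.704, 0.708, -0.041, 0.04]
contact_force: [-3.6, -0.3, 10.6]
width: 0.0184
```

Run:
```python
from h import *
o=telemetry.get_obs();print(tool()[:3].round(4).tolist(),o["contact_force"])
```

```text
[[0.9934, -0.0022, 0.1149, 0.5704], [-0.1149, -0.0045, 0.9934, -0.0062], [-0.0017, -1.0, -0.0047, 0.0254]] [-3.56993323 -0.30853305 10.63100323]
```

TCP at 0.0254 puts the fingertips (8 mm ahead) on the insert at 17 mm, with the weight hanging about 3.5 mm below them. I'll release it, retreat and look.

Call:
send_rows([
  [[10,0,-1.5,0,0,0,0],[34,0,0,0,0,0,0],[34,0,0,0,0,0,0],[34,0,0,0,0,0,0],[34,0,-20,0,0,0,0],[34,0,-30,0,0,0,0],[34,0,-30,0,0,0,0],[34,0,-20,-15,0,0,0],[34,0,0,0,0,0,0],[34,0,0,0,0,0,0]],
])

```text
time_s: 13.08
tool_pos: [0.5677, -0.0201, 0.1267]
orientation: [-0.704, 0.707, -0.043, 0.038]
contact_force: [-0.6, 1.2, -0.1]
width: 0.0342
```

Run:
```python
from h import *
o=telemetry.get_obs();print(tool()[:3].round(4).tolist(),o["contact_force"]); shot("wrist","w7")
d=load("w7"); u,v=proj(d,[[.5705,-.0065,.02]])[0].astype(int);print(u,v)
cv2.imwrite("pics/m7.png",cv2.resize(d["im"][v-60:v+60,u-70:u+90],None,fx=5,fy=5,interpolation=cv2.INTER_CUBIC))
```

```text
[[0.9935, -0.0067, 0.1138, 0.5677], [-0.1139, -0.0039, 0.9935, -0.0201], [-0.0062, -1.0, -0.0047, 0.1267]] [-0.59280223  1.15123207 -0.09249545]
313 183
```

View pics/m7.png

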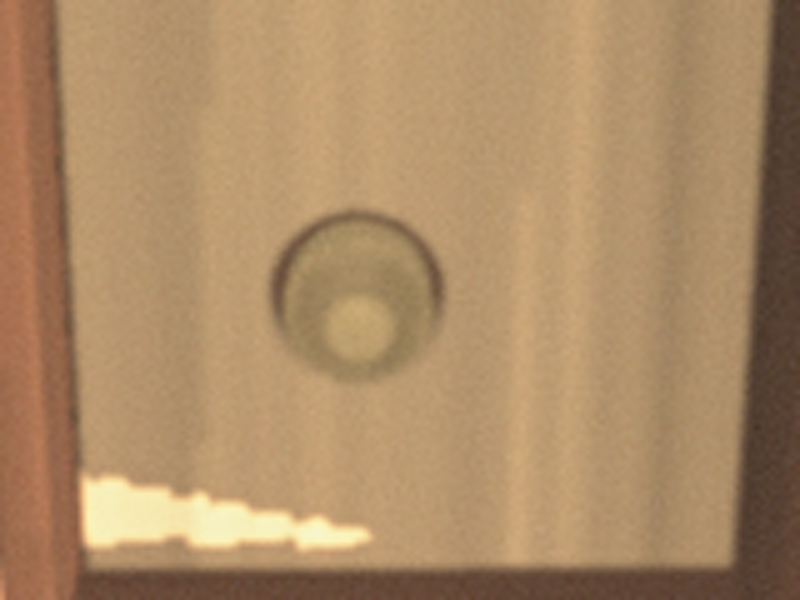

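Weight_50 sits concentrically in its cavity, with an even dark ring at crop (358,296). Next is weight_100.

Run:
```python
from h import *
plan([.5545,.3301,.17],zdir(2.566),55,16)
```

```text
n 16
[[55,-3.3,-2.8,21.6,0.0,-0.069,-0.001],[55,-1.8,-2.8,21.8,0.0,-0.069,-0.001],[55,-0.3,-2.8,21.9,0.0,-0.069,-0.001],[55,1.2,-2.8,21.9,0.0,-0.069,-0.001],[55,2.7,-2.8,21.7,0.0,-0.069,-0.001],[55,4.2,-2.8,21.5,0.0,-0.069,-0.001],[55,5.7,-2.8,21.1,0.0,-0.069,-0.001],[55,7.2,-2.8,20.7,0.0,-0.069,-0.001],[55,8.6,-2.8,20.2,0.0,-0.069,-0.001],[55,10.0,-2.8,19.5,0.0,-0.069,-0.001],[55,11.3,-2.8,18.8,0.0,-0.069,-0.001],[55,12.6,-2.8,17.9,0.0,-0.069,-0.001],[55,13.8,-2.8,17.0,0.0,-0.069,-0.001],[55,14.9,-2.7,16.0,0.0,-0.069,-0.001],[55,16.0,-2.7,15.0,0.0,-0.069,-0.001],[55,17.0,-2.7,13.8,0.0,-0.069,-0.001]]
```

Call:
send_rows([
  [[55,-3,-3,22,0,-0.07,0],[55,-2,-3,22,0,-0.07,0],[55,0,-3,22,0,-0.07,0],[55,1,-3,22,0,-0.07,0],[55,3,-3,22,0,-0.07,0],[55,4,-3,21.5,0,-0.07,0],[55,6,-3,21,0,-0.07,0],[55,7,-3,20.5,0,-0.07,0],[55,8.5,-3,20,0,-0.07,0],[55,10,-3,19.5,0,-0.07,0]],
])

```text
time_s: 14.38
tool_pos: [0.5518, 0.2169, 0.156]
orientation: [0.672, -0.671, -0.218, 0.225]
contact_force: [-0.5, 0.5, 0.2]
width: 0.0552
```

Call:
send_rows([
  [[55,11,-3,19,0,-0.07,0],[55,12.5,-3,18,0,-0.07,0],[55,14,-3,17,0,-0.07,0],[55,15,-3,16,0,-0.07,0],[55,16,-3,15,0,-0.07,0],[55,17,-3,14,0,-0.07,0],[55,0,0,0,0,0,0],[55,0,0,0,0,0,0]],
])

```text
time_s: 15.38
tool_pos: [0.5354, 0.3592, 0.1751]
orientation: [0.606, -0.603, -0.364, 0.37]
contact_force: [-0.8, -1.5, -0.7]
width: 0.0552
```

Run:
```python
from h import *
print(tool()[:3].round(4).tolist()); shot("wrist","w8")
d=load("w8"); c=proj(d,[[.5545,.3301,.02]])[0];print(c)
hsv=cv2.cvtColor(d["im"],cv2.COLOR_BGR2HSV)
P=proj(d,[[.5545,.3301,.028],[.5545,.3301,.017]]); print(P.round(1).tolist())
u,v=c.astype(int); cv2.imwrite("pics/m8.png",cv2.resize(d["im"][v-70:v+70,u-90:u+90],None,fx=4,fy=4,interpolation=cv2.INTER_CUBIC)); print(u,v)
```

```text
[[0.4613, -0.0103, -0.8872, 0.5354], [0.8872, -0.0017, 0.4613, 0.3592], [-0.0063, -0.9999, 0.0083, 0.1751]]
[292.85178908 218.40866839]
[[292.3, 221.6], [293.0, 217.3]]
292 218
```

View pics/m8.png

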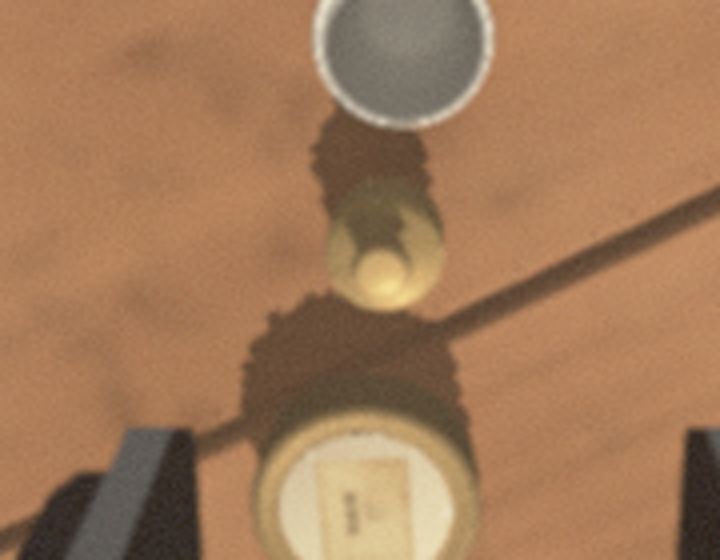

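Weight_100's knob is at wrist (297.5,216.3), with the crucible above it and the tin below it in the image. That is 11 views.

Run:
```python
from h import *
d=load("w8"); print(onz(d,[[297.5,216.3]],.029),onz(d,[[298.4,211.5]],.017))
e=onz(d,[[202+328/4,211.5],[202+443/4,211.5]],.017); print(np.linalg.norm(e[0]-e[1]))
k=onz(d,[[297.5,216.3]],.029)[0]
print(np.degrees(np.arctan2(d["W"][0,1],d["W"][0,0])))
plan([k[0],k[1],.06],zdir(2.566),50,5)
```

```text
[[0.55188926 0.33670853 0.029     ]] [[0.55183641 0.33706129 0.017     ]]
0.026078634817305223
62.59761621306224
n 5
[[50,-2.4,23.0,-5.2,-0.002,0.019,-0.001],[50,-2.3,23.0,-5.2,-0.002,0.019,-0.001],[50,-2.2,23.0,-5.2,-0.002,0.019,-0.001],[50,-2.2,23.0,-5.2,-0.002,0.019,-0.001],[50,-2.1,23.0,-5.2,-0.002,0.019,-0.001]]
```

Call:
send_rows([
  [[50,-2.4,20,-5.2,-0.002,0.019,0],[50,-2.3,20,-5.2,-0.002,0.019,0],[50,-2.2,20,-5.2,-0.002,0.019,0],[50,-2.2,20,-5.2,-0.002,0.019,0],[50,-2,15,-5.2,0,0.019,0],[50,0,0,0,0,0,0],[50,0,0,0,0,0,0],[50,0,0,0,0,0,0]],
])

```text
time_s: 16.42
tool_pos: [0.5532, 0.3304, 0.0714]
orientation: [-0.621, 0.625, 0.331, -0.338]
contact_force: [-0.5, -0.2, 0.4]
width: 0.0498
```

Run:
```python
from h import *
print(tool()[:3].round(4).tolist()); shot("wrist","w9")
d=load("w9"); hsv=cv2.cvtColor(d["im"],cv2.COLOR_BGR2HSV)
for P in ([.5519,.3368,.029],[.5545,.3301,.029]):
    u,v=proj(d,[P])[0].astype(int); print(u,v,hsv[v,u])
# reference colours from w8: knob, body, table
e=cv2.cvtColor(load("w8")["im"],cv2.COLOR_BGR2HSV); print(e[216,297],e[205,298],e[190,250],e[225,298])
m=((hsv[...,0]>=15)&(hsv[...,0]<=32)&(hsv[...,1]>60)&(hsv[...,2]>60)).astype(np.uint8)
m=cv2.morphologyEx(m,cv2.MORPH_OPEN,np.ones((3,3)))
n,l,s,c=cv2.connectedComponentsWithStats(m)
for i in range(1,n):
    if s[i,4]>150: print(s[i],c[i].round(1))
```

```text
[[0.5527, -0.0051, -0.8333, 0.5532], [0.8333, -0.0099, 0.5528, 0.3304], [-0.0111, -0.9999, -0.0012, 0.0714]]
319 230 [ 19 114 221]
311 239 [ 18 114 192]
[ 19 109 220] [ 17 104 105] [ 14 129 174] [ 17 117 172]
[ 48  13  16  24 191] [55.5 24.5]
[100 127  15  26 199] [107.3 139.4]
[  13  135   68   48 1605] [ 40.8 159.8]
[ 295  193   46   51 1890] [317.8 218.2]
[ 278  264   85   86 5141] [318.4 305.9]
[ 58 337  35  21 310] [ 78.  346.3]
```

Run:
```python
from h import *
d=load("w9"); b=d["im"][193:246,293:343]; g=cv2.cvtColor(b,cv2.COLOR_BGR2HSV)[...,2]
for t in(205,212,218):
    y,x=np.where(cv2.GaussianBlur(g,(3,3),0)>t); print(t,len(x),x.mean()+293,y.mean()+193,x.min()+293,x.max()+293,y.min()+193,y.max()+193)
y,x=np.where(cv2.GaussianBlur(g,(3,3),0)>212)
print(onz(d,[[x.mean()+293,y.mean()+193],[318,230]],.0285)); print(onz(d,[[318,212]],.017))
cv2.imwrite("pics/m9.png",cv2.resize(d["im"][170:270,260:380],None,fx=6,fy=6,interpolation=cv2.INTER_CUBIC))
```

```text
205 302 322.74834437086093 233.45695364238412 311 336 225 241
212 237 322.9198312236287 234.20253164556962 312 335 228 241
218 177 323.00564971751413 234.85310734463278 314 333 229 241
[[0.55518462 0.33704966 0.0285    ]
 [0.55152245 0.33613619 0.0285    ]]
[[0.54610523 0.33977793 0.017     ]]
```

Run:
```python
from h import *
plan([.5518,.3366,.045],zdir(2.566),48,2)
plan([.5518,.3366,.018],zdir(2.566),48,4)
```

```text
n 2
[[48,2.2,13.3,2.3,0.001,-0.005,-0.005],[48,2.1,13.3,2.3,0.001,-0.005,-0.005]]
n 4
[[48,1.2,13.4,1.2,0.0,-0.002,-0.003],[48,1.1,13.4,1.1,0.0,-0.002,-0.003],[48,1.1,13.4,1.1,0.0,-0.002,-0.003],[48,1.1,13.4,1.1,0.0,-0.002,-0.003]]
```

Call:
send_rows([
  [[48,2.2,12,2.3,0,-0.005,-0.005],[48,2.2,12,2.3,0,-0.005,-0.005],[48,0,0,0,0,0,0],[48,0,0,0,0,0,0]],
])

```text
time_s: 16.98
tool_pos: [0.5517, 0.3381, 0.0466]
orientation: [-0.621, 0.621, 0.339, -0.337]
contact_force: [0.1, 0.4, -0.6]
width: 0.0481
```

Run:
```python
from h import *
plan([.5518,.3366,.0175],zdir(2.566),48,3)
```

```text
n 3
[[48,-0.4,9.7,-0.3,0.0,0.001,0.001],[48,-0.4,9.7,-0.3,0.0,0.001,0.001],[48,-0.4,9.7,-0.3,0.0,0.001,0.001]]
```

Call:
send_rows([
  [[48,-0.4,9.5,-0.3,0,0,0],[48,-0.4,9.5,-0.3,0,0,0],[48,-0.3,9,-0.3,0,0,0],[48,0,0,0,0,0,0],[48,0,0,0,0,0,0],[18,0,0,0,0,0,0],[18,0,0,0,0,0,0],[18,0,0,0,0,0,0],[18,0,0,0,0,0,0],[18,0,0,0,0,0,0]],
])

```text
time_s: 18.23
tool_pos: [0.5523, 0.3364, 0.017]
orientation: [-0.621, 0.621, 0.339, -0.337]
contact_force: [-0.1, 0.1, -0.9]
width: 0.0237
```

Call:
send_rows([
  [[12,0,-20,0,0,0,0],[12,0,-25,0,0,0,0],[12,0,-25,0,0,0,0],[12,0,-25,0,0,0,0],[12,0,-20,0,0,0,0],[12,0,0,0,0,0,0]],
])

```text
time_s: 18.98
tool_pos: [0.5523, 0.3369, 0.1409]
orientation: [-0.621, 0.621, 0.34, -0.336]
contact_force: [-0.5, 0.6, -1.2]
width: 0.0238
```

Run:
```python
from h import *
plan([.5798,.0772,.13],zdir(1.457),12,16)
```

```text
n 16
[[12,-12.7,0.7,-10.3,0.0,0.069,0.0],[12,-12.0,0.7,-11.1,0.0,0.069,0.0],[12,-11.2,0.7,-11.9,0.0,0.069,0.0],[12,-10.3,0.7,-12.7,0.0,0.069,0.0],[12,-9.4,0.7,-13.3,0.0,0.069,0.0],[12,-8.5,0.7,-14.0,0.0,0.069,0.0],[12,-7.5,0.7,-14.5,0.0,0.069,0.0],[12,-6.4,0.7,-15.0,0.0,0.069,0.0],[12,-5.4,0.7,-15.4,0.0,0.069,0.0],[12,-4.3,0.7,-15.7,0.0,0.069,0.0],[12,-3.2,0.7,-16.0,0.0,0.069,0.0],[12,-2.1,0.7,-16.2,0.0,0.069,0.0],[12,-1.0,0.7,-16.3,0.0,0.069,0.0],[12,0.2,0.7,-16.3,0.0,0.069,0.0],[12,1.3,0.7,-16.3,0.0,0.069,0.0],[12,2.4,0.7,-16.1,0.0,0.069,0.0]]
```

Call:
send_rows([
  [[12,-12.5,0,-10.5,0,0.069,0],[12,-12,0,-11,0,0.069,0],[12,-11,0,-12,0,0.069,0],[12,-10.5,0,-12.5,0,0.069,0],[12,-9.5,0,-13.5,0,0.069,0],[12,-8.5,0,-14,0,0.069,0],[12,-7.5,0,-14.5,0,0.069,0],[12,-6.5,0,-15,0,0.069,0],[12,-5.5,0,-15.5,0,0.069,0],[12,-4.5,0,-15.5,0,0.069,0]],
])

```text
time_s: 20.23
tool_pos: [0.5649, 0.1605, 0.1376]
orientation: [-0.7, 0.702, 0.091, -0.092]
contact_force: [0.5, -1.0, -2.0]
width: 0.0234
```

Call:
send_rows([
  [[12,-3,0,-16,0,0.069,0],[12,-2,0,-16,0,0.069,0],[12,-1,0,-16,0,0.069,0],[12,0,0,-16,0,0.069,0],[12,1,0,-14,0,0.069,0],[12,2,0,-10,0,0.06,0],[12,0,0,0,0,0,0],[12,0,0,0,0,0,0]],
])

```text
time_s: 21.22
tool_pos: [0.5704, 0.0648, 0.1379]
orientation: [-0.703, 0.705, -0.063, 0.063]
contact_force: [-0.2, 0.2, -1.9]
width: 0.0238
```

Run:
```python
from cav import *
T=tool();print(T[:3].round(4).tolist(),telemetry.get_obs()["width"]); shot("wrist","w10")
for t in(100,115): cav("w10",t)
d=load("w10"); hsv=cv2.cvtColor(d["im"],cv2.COLOR_BGR2HSV)
print("tcp proj at knob height",proj(d,[T[:3,3]+[0,0,.0115]]))
print(d["im"][286,295:330:3].tolist())
plan([.5798,.0772,.075],zdir(1.457),12,3)
```

```text
[[0.9843, -0.0001, 0.1764, 0.5704], [-0.1764, -0.0024, 0.9843, 0.0648], [0.0003, -1.0, -0.0024, 0.1379]] 0.023750467371421648
100 circle 579.7 78.4 r 14.4 centroid 579.7 78.2 eqr 13.8
115 circle 579.7 78.2 r 14.9 centroid 579.7 78.2 eqr 14.3
tcp proj at knob height [[311.24335974 292.12773586]]
[[86, 123, 150], [97, 139, 168], [104, 151, 182], [109, 159, 189], [108, 156, 186], [106, 156, 185], [110, 159, 186], [107, 155, 187], [106, 155, 187], [102, 151, 180], [99, 141, 168], [92, 129, 154]]
n 3
[[12,2.3,21.0,4.7,0.001,-0.021,0.0],[12,2.4,21.0,4.6,0.001,-0.021,0.0],[12,2.5,21.0,4.6,0.001,-0.021,0.0]]
```

Call:
send_rows([
  [[12,2.3,21,4.6,0,-0.021,0],[12,2.4,21,4.6,0,-0.021,0],[12,2.5,19,4.6,0,-0.021,0],[12,0,0,0,0,0,0],[12,0,0,0,0,0,0]],
])

```text
time_s: 21.9
tool_pos: [0.5797, 0.0811, 0.0715]
orientation: [-0.706, 0.706, -0.038, 0.037]
contact_force: [0.0, -0.0, -0.2]
width: 0.0238
```

Run:
```python
from h import *
T=tool();print(T[:3].round(4).tolist())
plan([.5798,.077,.042],zdir(1.457),12,3)
```

```text
[[0.9944, -0.0016, 0.1053, 0.5797], [-0.1053, -0.0005, 0.9944, 0.0811], [-0.0016, -1.0, -0.0007, 0.0715]]
n 3
[[12,0.2,9.8,-1.3,0.0,0.003,-0.001],[12,0.2,9.8,-1.3,0.0,0.003,-0.001],[12,0.2,9.8,-1.4,0.0,0.003,-0.001]]
```

Call:
send_rows([
  [[12,0,9.5,-1.4,0,0.003,0],[12,0,9.5,-1.4,0,0.003,0],[12,0,9.5,-1.4,0,0.003,0],[12,0,0,0,0,0,0],[12,0,0,0,0,0,0]],
])

```text
time_s: 22.52
tool_pos: [0.5799, 0.0759, 0.0421]
orientation: [-0.706, 0.706, -0.041, 0.041]
contact_force: [-0.4, -0.9, -2.3]
width: 0.0234
```

Run:
```python
from h import *
T=tool();print(T[:3].round(4).tolist())
plan([.5798,.077,.028],zdir(1.457),12,3)
```

```text
[[0.9932, 0.0003, 0.116, 0.5799], [-0.116, -0.0007, 0.9932, 0.0759], [0.0004, -1.0, -0.0006, 0.0421]]
n 3
[[12,-0.1,4.7,0.4,0.0,-0.001,0.0],[12,-0.1,4.7,0.4,0.0,-0.001,0.0],[12,-0.1,4.7,0.4,0.0,-0.001,0.0]]
```

Call:
send_rows([
  [[12,0,4,0.5,0,0,0],[12,0,4,0.5,0,0,0],[12,0,4,0.2,0,0,0],[12,0,3,0,0,0,0],[12,0,2,0,0,0,0],[12,0,0,0,0,0,0]],
])

```text
time_s: 23.28
tool_pos: [0.581, 0.0777, 0.0273]
orientation: [-0.706, 0.706, -0.04, 0.042]
contact_force: [-0.1, -0.1, -0.8]
width: 0.0239
```

Weight_100's underside is now about 0.3 mm above the cavity floor. I'll release it and rise.

Call:
send_rows([
  [[38,0,0,0,0,0,0],[38,0,0,0,0,0,0],[38,0,0,0,0,0,0],[38,0,-15,0,0,0,0],[38,0,-30,0,0,0,0],[38,0,-30,0,0,0,0],[38,0,-30,0,0,0,0],[38,0,-30,0,0,0,0],[38,0,0,0,0,0,0],[38,0,0,0,0,0,0]],
])

```text
time_s: 24.52
tool_pos: [0.5808, 0.0777, 0.1703]
orientation: [-0.706, 0.706, -0.039, 0.043]
contact_force: [-1.2, 0.8, -0.1]
width: 0.038
```

```bash
cat >> h.py <<'E'
O=np.array([.5834,.0348,0.]); YAW=-.116
u=np.array([np.cos(YAW),np.sin(YAW),0]); v=np.array([-np.sin(YAW),np.cos(YAW),0])
def case(x,y,z): return O+u*x/1e3+v*y/1e3+np.array([0,0,z/1e3])
E
python3 - <<'E'
from h import *
T=tool();print(T[:3].round(4).tolist()); shot("wrist","w11"); shot("top","top2"); d=load("w11")
hsv=cv2.cvtColor(d["im"],cv2.COLOR_BGR2HSV)
print("proj knob",proj(d,[case(-8,42,38),case(-8,42,17),case(-8,-42,32)]).round(1).tolist())
t=load("top0"); th=np.arange(1.6,1.96,.05)
for a in th:
    pl=[58-118*np.cos(a),0,46+118*np.sin(a)]
    print(round(a,2),proj(t,[case(pl[0],93,pl[2]),case(pl[0],-93,pl[2])]).round(1).tolist())
a=1.75
for f in np.arange(1.2,2.3,.2):
    h=np.array([58-120*np.cos(a)+4*np.sin(a),46+120*np.sin(a)+4*np.cos(a)]); e=h+50*np.array([-np.cos(a+f),np.sin(a+f)])
    print("hasp",round(f,1),proj(t,[case(e[0],0,e[1])]).round(1).tolist())
M=np.hstack([cv2.resize(d["im"][60:260,215:415],(400,400)),cv2.resize(load("top2")["im"][118:228,268:348],(400,550))[:400]])
cv2.imwrite("pics/m11.png",M)
E
```

```text
[[0.9933, 0.005, 0.1159, 0.5808], [-0.1159, -0.0011, 0.9933, 0.0777], [0.005, -1.0, -0.0005, 0.1703]]
proj knob [[310.0, 192.6], [310.0, 185.7], [310.0, 279.3]]
1.6 [[277.6, 146.0], [346.2, 154.6]]
1.65 [[277.9, 143.9], [346.5, 152.5]]
1.7 [[278.2, 141.9], [346.8, 150.5]]
1.75 [[278.6, 139.9], [347.0, 148.4]]
1.8 [[278.9, 137.9], [347.2, 146.5]]
1.85 [[279.3, 136.1], [347.4, 144.6]]
1.9 [[279.7, 134.2], [347.7, 142.7]]
1.95 [[280.1, 132.5], [347.8, 141.0]]
hasp 1.2 [[315.2, 123.9]]
hasp 1.4 [[315.3, 124.7]]
hasp 1.6 [[315.4, 126.2]]
hasp 1.8 [[315.3, 128.3]]
hasp 2.0 [[315.1, 130.9]]
hasp 2.2 [[314.9, 133.9]]
```

View pics/m11.png

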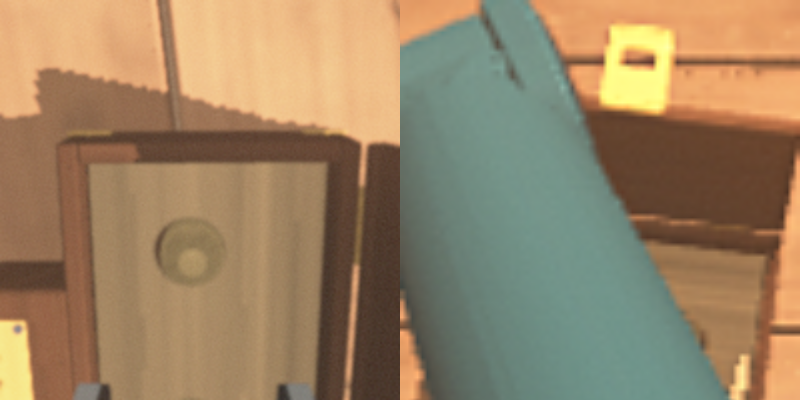

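Weight_100 is seated: the knob at wrist (310,191) matches the predicted seated position (310,192.6). That uses all 12 views, so from here I work from numbers. Next I go up, over and behind the lid at case y=65, clear of the hasp.

```bash
cat >> h.py <<'E'
def pt(x,y,z,n=None,w=0,a=None): plan(case(x,y,z),zdir(YAW+np.pi/2) if a is None else a,w,n)
def where():
    o=telemetry.get_obs(); p=np.array(o["tool_pos"])-O; T=tool()
    print("case",(np.array([p@u,p@v,p[2]])*1e3).round(1),"F",np.array(o["contact_force"]).round(1),"tilt",T[:3,1].round(3),"t",round(o["time_s"],2),"w",round(o["width"],4))
E
python3 - <<'E'
from h import *
import h
where(); T=tool(); T[2,3]+=.08; h.tool=lambda:T
pt(145,65,250,6)
E
```

```text
case [ -7.5  42.4 169.7] F [-0.5 -0.6 -0.6] tilt [ 0.004 -0.001 -1.   ] t 24.62 w 0.0382
n 6
[[0,25.4,0.1,3.8,0.0,0.0,0.001],[0,25.4,0.0,3.8,0.0,0.0,0.001],[0,25.4,0.0,3.8,0.0,0.0,0.001],[0,25.4,0.0,3.8,0.0,0.0,0.001],[0,25.4,-0.0,3.8,0.0,0.0,0.001],[0,25.4,-0.0,3.8,0.0,0.0,0.001]]
```

Call:
send_rows([
  [[20,0,-30,0,0,0,0],[0,0,-30,0,0,0,0],[0,0,-20,0,0,0,0],[0,0,0,0,0,0,0]],
])

```text
time_s: 25.12
tool_pos: [0.5777, 0.0774, 0.2465]
orientation: [-0.705, 0.707, -0.043, 0.039]
contact_force: [-0.4, 0.4, -0.3]
width: -0.0
```

Call:
send_rows([
  [[0,25.5,0,4,0,0,0],[0,25.5,0,4,0,0,0],[0,25.5,0,4,0,0,0],[0,25.5,0,4,0,0,0],[0,25.5,0,4,0,0,0],[0,25.5,0,4,0,0,0],[0,0,0,0,0,0,0],[0,0,0,0,0,0,0]],
])

```text
time_s: 26.12
tool_pos: [0.7272, 0.0822, 0.2253]
orientation: [-0.702, 0.71, -0.052, 0.028]
contact_force: [-0.1, 0.2, -0.2]
width: -0.0003
```

Run:
```python
from h import *
where(); pt(145,65,138,4)
```

```text
case [137.4  63.7 225.3] F [-0.1  0.2 -0.2] tilt [-0.035 -0.008 -0.999] t 26.12 w -0.0003
n 4
[[0,2.6,21.7,0.6,0.003,0.001,-0.008],[0,2.5,21.8,0.5,0.003,0.001,-0.008],[0,2.3,21.8,0.4,0.003,0.001,-0.008],[0,2.1,21.8,0.4,0.003,0.001,-0.008]]
```

Call:
send_rows([
  [[0,3,21,0.5,0.003,0,-0.01],[0,2.5,21,0.5,0.003,0,-0.01],[0,2,21,0.5,0.003,0,-0.01],[0,2,18,0.5,0,0,-0.005],[0,0,0,0,0,0,0],[0,0,0,0,0,0,0]],
])

```text
time_s: 26.88
tool_pos: [0.7294, 0.0829, 0.1407]
orientation: [-0.704, 0.708, -0.041, 0.038]
contact_force: [0.5, -0.2, -0.2]
width: 0.0001
```

Run:
```python
from h import *
where()
```

```text
case [139.5  64.6 140.7] F [ 0.5 -0.2 -0.2] tilt [-0.004 -0.005 -1.   ] t 26.88 w 0.0001
```

Call:
send_rows([
  [[0,-16,0,0,0,0,0],[0,-16,0,0,0,0,0],[0,-16,0,0,0,0,0],[0,-16,0,0,0,0,0],[0,-14,0,0,0,0,0],[0,0,0,0,0,0,0]],
])

```text
time_s: 27.62
tool_pos: [0.6543, 0.0921, 0.1467]
orientation: [-0.705, 0.707, -0.036, 0.044]
contact_force: [0.1, -0.3, 0.0]
width: -0.0004
```

Run:
```python
from h import *
where()
```

```text
case [ 63.8  65.1 146.7] F [ 0.1 -0.3  0. ] tilt [ 0.011 -0.003 -1.   ] t 27.62 w -0.0004
```

Call:
send_rows([
  [[0,-16,1,0,0,0,0.005],[0,-13,5,0,0,0,0.003],[0,-13,6,0,0,0,0],[0,-11,9,0,0,0,0],[0,-11,10,0,0,0,0],[0,0,0,0,0,0,0]],
])

```text
time_s: 28.38
tool_pos: [0.585, 0.0999, 0.112]
orientation: [-0.705, 0.707, -0.04, 0.039]
contact_force: [0.0, -0.7, 0.3]
width: 0.0001
```

Run:
```python
from h import *
where(); shot("side","side2"); shot("wrist","w12")
# lid inner/outer: compare expected front-edge row in the side view for several angles
d=load("side2")
for a in(0.2,.5,.8,1.1,1.4,1.8): print(a,proj(d,[case(58-118*np.cos(a),93,46+118*np.sin(a))]).round(0).tolist())
g=cv2.absdiff(load("side2")["im"],load("side0")["im"]).sum(2)
m=(g>60).astype(np.uint8); n,l,s,c=cv2.connectedComponentsWithStats(m)
print([x.tolist() for x in s[1:] if x[4]>150])
```

```text
case [ -6.   64.9 112. ] F [ 0.  -0.7  0.3] tilt [-0.001 -0.002 -1.   ] t 28.38 w 0.0001
0.2 [[306.0, 233.0]]
0.5 [[301.0, 222.0]]
0.8 [[292.0, 212.0]]
1.1 [[279.0, 204.0]]
1.4 [[265.0, 199.0]]
1.8 [[245.0, 198.0]]
[[231, 0, 202, 284, 11780], [346, 0, 27, 73, 1119], [436, 0, 117, 173, 7588], [296, 305, 21, 18, 215]]
```

Run:
```python
from h import *
a,b=load("side0")["im"],load("side2")["im"]
for p in [(255,185),(258,200),(262,220),(252,175),(300,215),(320,222),(280,205),(265,240)]: print(p,a[p[1],p[0]].tolist(),b[p[1],p[0]].tolist())
# dark-brown column extents along row through lid region
for y in (205,212,220,228,236): print(y,[int(x) for x in b[y,240:345:7].sum(1)])
w=load("w12"); print("expected edges th=.55", proj(w,[case(58-118*np.cos(.55)+10*np.sin(.55),93,46+118*np.sin(.55)+10*np.cos(.55)),case(58,93,56)]).round(0).tolist()); 
for y in(60,120,180): print(y,[int(x) for x in w["im"][y,100:560:20].sum(1)])
```

```text
(255, 185) [41, 58, 89] [135, 195, 250]
(258, 200) [39, 52, 81] [136, 196, 250]
(262, 220) [32, 45, 70] [131, 187, 250]
(252, 175) [80, 134, 200] [135, 195, 249]
(300, 215) [86, 124, 164] [59, 82, 118]
(320, 222) [131, 228, 254] [81, 134, 190]
(280, 205) [39, 54, 82] [113, 182, 255]
(265, 240) [39, 54, 85] [41, 58, 90]
205 [592, 582, 586, 581, 380, 592, 170, 268, 576, 248, 271, 549, 548, 542, 552]
212 [581, 591, 576, 586, 414, 580, 177, 273, 199, 396, 258, 534, 569, 554, 562]
220 [556, 541, 577, 596, 622, 586, 523, 325, 252, 370, 253, 382, 400, 341, 340]
228 [549, 558, 575, 671, 332, 219, 345, 394, 392, 379, 255, 262, 246, 346, 323]
236 [558, 554, 559, 162, 366, 375, 373, 354, 395, 385, 240, 244, 243, 343, 318]
expected edges th=.55 [[233.0, 222.0], [420.0, 184.0]]
60 [468, 475, 468, 471, 474, 488, 488, 485, 469, 504, 493, 496, 497, 496, 485, 479, 488, 471, 457, 468, 456, 457, 453]
120 [472, 472, 460, 464, 442, 463, 460, 475, 442, 437, 471, 523, 495, 504, 484, 491, 496, 458, 477, 455, 495, 483, 486]
180 [296, 304, 300, 292, 284, 282, 279, 188, 174, 179, 180, 186, 185, 183, 185, 189, 484, 483, 475, 482, 484, 435, 459]
```

The lid is following the fingers: its old place in the side view now shows bare table. I carry on down.

Call:
send_rows([
  [[0,-5,11,0,0,0,0],[0,-4,11,0,0,0,0],[0,-3,11,0,0,0,0],[0,-2,8,0,0,0,0],[0,-1,6,0,0,0,0],[0,0,4,0,0,0,0],[0,0,4,0,0,0,0]],
])

```text
time_s: 29.35
tool_pos: [0.5729, 0.1019, 0.0636]
orientation: [-0.704, 0.708, -0.039, 0.042]
contact_force: [-8.9, -2.5, 38.3]
width: 0.0001
```

Run:
```python
from h import *
where()
```

```text
case [-18.2  65.5  63.6] F [-8.9 -2.5 38.3] tilt [ 0.004 -0.005 -1.   ] t 29.35 w 0.0001
```

The lid is shut: the tips are at 55.6 mm on the 56 mm outer face, with a firm reaction. Next I lift and go behind the hasp.

Call:
send_rows([
  [[0,0,-10,0,0,0,0],[0,8,-28,0,0,0,0],[0,10,-28,-5,0,0,0],[0,10,0,-20,0,0,0],[0,8,0,-20,0,0,0],[0,6,0,-20,0,0,0],[0,0,0,0,0,0,0],[0,0,0,0,0,0,0]],
])

```text
time_s: 30.35
tool_pos: [0.6077, 0.0303, 0.1318]
orientation: [-0.704, 0.708, -0.039, 0.042]
contact_force: [-0.8, 0.2, -0.7]
width: 0.0002
```

Run:
```python
from h import *
where(); shot("wrist","w13"); shot("side","side3")
d=load("side3"); 
for a in(0,.05,.1,.2): print(a,proj(d,[case(58-118*np.cos(a),-0,46+118*np.sin(a)),case(58-118*np.cos(a),93,46+118*np.sin(a))]).round(1).tolist())
hsv=cv2.cvtColor(d["im"],cv2.COLOR_BGR2HSV); m=((hsv[...,0]>=20)&(hsv[...,0]<=34)&(hsv[...,1]>120)&(hsv[...,2]>120)).astype(np.uint8)
n,l,s,c=cv2.connectedComponentsWithStats(m); print([(x.tolist()) for x in s[1:] if x[4]>12 and 280<x[0]<370 and 170<x[1]<250])
for f in np.arange(1.2,2.3,.2): print(round(f,1),proj(d,[case(-62-50*np.cos(f),0,50+50*np.sin(f))]).round(0).tolist(),proj(load("w13"),[case(-62-50*np.cos(f),0,50+50*np.sin(f))]).round(0).tolist())
h=cv2.cvtColor(load("w13")["im"],cv2.COLOR_BGR2HSV); m=((h[...,0]>=20)&(h[...,0]<=34)&(h[...,1]>120)&(h[...,2]>100)).astype(np.uint8)
n,l,s,c=cv2.connectedComponentsWithStats(m); print([(x.tolist()) for x in s[1:] if x[4]>60])
```

```text
case [ 24.6  -1.7 131.8] F [-0.8  0.2 -0.7] tilt [ 0.004 -0.005 -1.   ] t 30.35 w 0.0002
0 [[310.0, 219.4], [307.0, 241.1]]
0.05 [[310.0, 217.5], [307.0, 239.1]]
0.1 [[309.8, 215.6], [306.8, 237.2]]
0.2 [[309.2, 211.8], [306.1, 233.3]]
[]
1.2 [[318.0, 203.0]] [[121.0, 240.0]]
1.4 [[314.0, 202.0]] [[136.0, 242.0]]
1.6 [[310.0, 202.0]] [[153.0, 243.0]]
1.8 [[307.0, 202.0]] [[172.0, 242.0]]
2.0 [[303.0, 203.0]] [[191.0, 239.0]]
2.2 [[299.0, 205.0]] [[209.0, 236.0]]
[[13, 42, 6, 32, 102], [369, 96, 6, 49, 176], [150, 247, 7, 21, 106], [362, 271, 4, 33, 72]]
```

Call:
send_rows([
  [[0,0,20,0,0,0,0],[0,0,20,0,0,0,0],[0,0,0,0,0,0,0],[0,-18,0,0,0,0,0],[0,-18,0,0,0,0,0],[0,-18,0,0,0,0,0],[0,-18,0,0,0,0,0],[0,-14,0,0,0,0,0],[0,0,0,0,0,0,0]],
])

```text
time_s: 31.58
tool_pos: [0.5228, 0.048, 0.095]
orientation: [0.706, -0.706, 0.032, -0.041]
contact_force: [1.1, -0.1, 0.0]
width: 0.0
```

Run:
```python
from h import *
where()
```

```text
case [-61.7   6.1  95. ] F [ 1.1 -0.1  0. ] tilt [ 0.012 -0.    -1.   ] t 31.57 w 0.0
```

Call:
send_rows([
  [[0,-13,6,-3,0,0,0.006],[0,-9,8,-2,0,0,0.004],[0,-4,6,-1,0,0,0],[0,0,0,0,0,0,0]],
])

```text
time_s: 32.08
tool_pos: [0.4972, 0.0449, 0.0736]
orientation: [0.707, -0.705, 0.035, -0.038]
contact_force: [-0.3, 0.2, 0.1]
width: 0.0002
```

Run:
```python
from h import *
where()
```

```text
case [-86.8   0.   73.6] F [-0.3  0.2  0.1] tilt [ 0.005  0.002 -1.   ] t 32.08 w 0.0002
```

Next I lift 15 mm, go forward to x=-113, and press the rolled bar down.

Call:
send_rows([
  [[0,0,-16,0,0,0,0],[0,-14,0,0,0,0,0],[0,-12,0,0,0,0,0],[0,0,0,0,0,0,0],[0,0,10,0,0,0,0],[0,0,8,0,0,0,0],[0,0,0,0,0,0,0]],
])

```text
time_s: 32.95
tool_pos: [0.4683, 0.0472, 0.0712]
orientation: [0.706, -0.706, 0.036, -0.037]
contact_force: [-0.5, -0.5, -0.1]
width: -0.0002
```

Run:
```python
from h import *
where()
```

```text
case [-115.8   -1.    71.2] F [-0.5 -0.5 -0.1] tilt [ 0.002  0.001 -1.   ] t 32.95 w -0.0002
```

Call:
send_rows([
  [[0,2,4,0,0,0,0],[0,1,4,0,0,0,0],[0,0,3,0,0,0,0],[0,0,3,0,0,0,0]],
])

```text
time_s: 33.45
tool_pos: [0.4653, 0.0472, 0.0552]
orientation: [-0.706, 0.707, -0.039, 0.033]
contact_force: [-2.1, 1.2, 0.4]
width: 0.0
```

Run:
```python
from h import *
where()
```

```text
case [-118.7   -1.4   55.2] F [-2.1  1.2  0.4] tilt [-0.009 -0.001 -1.   ] t 33.45 w 0.0
```

The fingertip is at 47 mm, below the bar's level, so it seems to have slid off in front. I raise it and measure the hasp.

Call:
send_rows([
  [[0,-3,0,0,0,0,0],[0,-1,-20,0,0,0,0],[0,0,-25,0,0,0,0],[0,0,-25,-15,0,0,0.005],[0,0,0,-15,0,0,0.004],[0,0,0,0,0,0,0],[0,0,0,0,0,0,0]],
])

```text
time_s: 34.33
tool_pos: [0.4668, 0.0168, 0.1277]
orientation: [0.707, -0.706, 0.038, -0.036]
contact_force: [0.4, 0.7, -0.2]
width: 0.0001
```

Run:
```python
from h import *
where(); shot("wrist","w14"); d=load("w14"); 
for f in (0,.1,.2,.3,.5,.7,.9): 
    P=[case(-62-r*np.cos(f),y,50+r*np.sin(f)) for r,y in((50,17),(50,-17),(4,17),(4,-17))]; print(f,proj(d,P).round(0).astype(int).tolist())
h=cv2.cvtColor(d["im"],cv2.COLOR_BGR2HSV)
for hl,sl,vl in((18,120,100),(20,100,150)):
    m=((h[...,0]>=hl)&(h[...,0]<=34)&(h[...,1]>sl)&(h[...,2]>vl)).astype(np.uint8)
    n,l,s,c=cv2.connectedComponentsWithStats(m); print([(x.tolist()) for x in s[1:] if x[4]>100])
x0,y0=proj(d,[case(-88,0,50)])[0].astype(int); print("mask round",x0,y0)
m=((h[...,0]>=20)&(h[...,1]>100)&(h[...,2]>130))
for y in range(y0-50,y0+51,5): print(y,"".join("#" if m[y,x] else "." for x in range(x0-90,x0+91,3) if 0<=x<640))
```

```text
case [-113.7  -31.4  127.7] F [ 0.4  0.7 -0.2] tilt [-0.003  0.002 -1.   ] t 34.33 w 0.0001
0 [[316, 143], [315, 196], [390, 144], [385, 197]]
0.1 [[316, 144], [315, 198], [390, 144], [386, 197]]
0.2 [[317, 146], [316, 200], [390, 144], [386, 197]]
0.3 [[320, 147], [318, 203], [390, 145], [386, 197]]
0.5 [[327, 150], [325, 208], [391, 145], [387, 197]]
0.7 [[338, 152], [336, 213], [392, 145], [388, 198]]
0.9 [[353, 155], [350, 217], [393, 145], [389, 198]]
[[181, 0, 27, 13, 278], [560, 52, 46, 54, 1919], [315, 137, 84, 66, 3422], [397, 143, 37, 63, 1788], [523, 241, 41, 39, 1190]]
[[561, 53, 44, 52, 1811], [416, 144, 18, 61, 437], [319, 150, 6, 46, 182], [527, 243, 36, 36, 559]]
mask round 352 170
120 .............................................................
125 .............................................................
130 .............................................................
135 .............................................................
140 ............................##...............................
145 ......................................................####.
[... 292 characters left out ...]
.................................##.....
175 ....................#..........#....................#.##.....
180 ....................#..........#.......................#.....
185 ....................#..............................#..##.....
190 ....................#...............................####.....
195 ......................................................##.....
200 ..............................#.......................#......
205 .............................................................
210 .............................................................
215 .............................................................
220 .............................................................
```

The hasp blob spans columns 315–399, which fits near-flat but isn't conclusive. I press again at x=-109, closer in, and feel for the stop.

Run:
```python
from h import *
pt(-107,0,85,4)
```

```text
n 4
[[0,1.9,10.7,7.8,-0.0,0.003,-0.001],[0,1.8,10.7,7.8,-0.0,0.003,-0.001],[0,1.8,10.7,7.8,-0.0,0.003,-0.001],[0,1.8,10.7,7.9,-0.0,0.003,-0.001]]
```

Call:
send_rows([
  [[0,2,9,8,0,0.003,0],[0,2,9,8,0,0.003,0],[0,2,9,8,0,0.003,0],[0,2,8,7,0,0,0],[0,0,0,0,0,0,0],[0,0,0,0,0,0,0]],
])

```text
time_s: 35.12
tool_pos: [0.4777, 0.0516, 0.088]
orientation: [0.707, -0.705, 0.041, -0.036]
contact_force: [-0.5, 0.5, 0.0]
width: -0.0002
```

Run:
```python
from h import *
where()
```

```text
case [-106.9    4.4   88. ] F [-0.5  0.5  0. ] tilt [-0.007  0.002 -1.   ] t 35.12 w -0.0002
```

Call:
send_rows([
  [[0,0,8,-2,0,0,-0.004],[0,0,6,-1,0,0,0],[0,0,5,0,0,0,0],[0,0,4,0,0,0,0],[0,0,3,0,0,0,0]],
])

```text
time_s: 35.75
tool_pos: [0.4774, 0.0472, 0.0609]
orientation: [0.706, -0.706, 0.04, -0.039]
contact_force: [-0.5, 0.1, 2.3]
width: -0.0001
```

Run:
```python
from h import *
where()
```

```text
case [-106.8    0.    60.9] F [-0.5  0.1  2.3] tilt [-0.002  0.001 -1.   ] t 35.75 w -0.0001
```

Call:
send_rows([
  [[0,0,3,0,0,0,0],[0,0,3,0,0,0,0]],
])

```text
time_s: 36.0
tool_pos: [0.4773, 0.0472, 0.0577]
orientation: [-0.706, 0.706, -0.04, 0.039]
contact_force: [-6.6, -0.2, 38.5]
width: -0.0001
```

Run:
```python
from h import *
where()
```

```text
case [-1.068e+02  1.000e-01  5.770e+01] F [-6.6 -0.2 38.5] tilt [-0.001 -0.    -1.   ] t 36.0 w -0.0001
```

The press stops firmly at a tip height of 49.7 mm, which is the hasp-flat level. I lift off and do a last numeric check from the cameras.

Call:
send_rows([
  [[0,0,-10,0,0,0,0],[0,0,-28,0,0,0,0],[0,-5,-28,-15,0,0,0],[0,0,0,-15,0,0,0],[0,0,0,0,0,0,0],[0,0,0,0,0,0,0]],
])

```text
time_s: 36.75
tool_pos: [0.4696, 0.0179, 0.1255]
orientation: [-0.706, 0.706, -0.039, 0.039]
contact_force: [0.4, -0.4, 0.1]
width: -0.0001
```

Run:
```python
from h import *
where(); shot("wrist","w15"); d=load("w15")
for f in (0,.1,.3,.5): 
    P=[case(-62-r*np.cos(f),y,50+r*np.sin(f)) for r,y in((50,17),(50,-17),(35,10),(35,-10),(22,10),(22,-10))]; print(f,proj(d,P).round(0).astype(int).tolist())
def ye(fn):
    h=cv2.cvtColor(load(fn)["im"],cv2.COLOR_BGR2HSV)
    m=((h[...,0]>=18)&(h[...,0]<=34)&(h[...,1]>120)&(h[...,2]>100)).astype(np.uint8)
    n,l,s,c=cv2.connectedComponentsWithStats(m); print(fn,[(x.tolist()) for x in s[1:] if x[4]>100])
    return m
m=ye("w15"); p=proj(d,[case(-88,0,50)])[0].astype(int); print(p)
for y in range(p[1]-42,p[1]+43,3): print(y,"".join("#" if m[y,x] else "." for x in range(max(p[0]-55,0),p[0]+100,2)))
print("lid corners", proj(d,[case(-60,93,56),case(-60,-93,56)]).round(0).tolist())
```

```text
case [-111.   -30.   125.5] F [ 0.4 -0.4  0.1] tilt [ 0.001 -0.    -1.   ] t 36.75 w -0.0001
0 [[310, 146], [310, 199], [334, 157], [334, 188], [355, 157], [354, 188]]
0.1 [[311, 147], [310, 201], [335, 158], [334, 190], [356, 158], [355, 189]]
0.3 [[314, 150], [314, 206], [338, 161], [337, 193], [358, 159], [357, 191]]
0.5 [[321, 153], [320, 211], [344, 163], [343, 196], [362, 161], [360, 193]]
w15 [[174, 0, 27, 15, 338], [204, 0, 9, 21, 105], [556, 52, 46, 54, 1947], [310, 138, 84, 68, 3539], [392, 145, 38, 63, 1819], [521, 243, 40, 39, 1194]]
[348 173]
131 ..............................................................................
134 ..............................................................................
137 ..............................................................................
140 ..................####################........................................
143 ...................###############............................................
146 .....................#....#.##..#.....................#.##.##########.........
149 ............#.....##################
[... 1211 characters left out ...]
.......#.################################..#.##.################............
197 ...........##################################...##.#########...###............
200 ...........#......###############...#....#..#..#...########.....##............
203 ..............#...###############..................#########..####............
206 ...................................................###############............
209 ..............................................................................
212 ..............................................................................
215 ..............................................................................
lid corners [[407.0, 9.0], [383.0, 305.0]]
```

The hasp end is at column 310, rows 149–200. The prediction for a flat hasp on a closed lid is column 310, rows 146–199, and the slot sits where expected. The arm is clear with about zero force, so I hand in.

```bash
python3 -c "
from h import *
print(ticket.close_job())"
```

```text
the job is handed in; nothing more can be done
None
```

I put both weights into their cavities in the larger case, closed the lid, then folded the hasp down over the staple. I handed the job in at about 37 s of the 72 s allowed, and the hand-in gave no verdict.

**Last checks that agreed:**
- **weight_50:** after release, the wrist picture showed it sitting concentrically in its cavity.
- **weight_100:** its underside was about 0.3 mm above the cavity floor at release. The knob then appeared within 2 px of where a seated weight should.
- **Lid:** it stopped firmly with the fingertips at 55.6 mm, on the 56 mm outer face.
- **Hasp:** pressing it stopped firmly with the fingertips at 49.7 mm, and its outline in the wrist image matches a flat hasp.
- **Arm:** it was clear of everything, with contact force near zero.

**What went wrong or disagreed:**
- **weight_50:** the first lowering stopped short because the fingertips reached the insert, and the weight was about 2.5 mm off centre. I raised it, shifted it and tried again.
- **Hasp:** the first press slid off in front of the bar, so I pressed again closer in.
- **Cameras:** the top camera differed from the wrist camera by up to about 7 mm, so I used the wrist measurements.

**Not checked:**
- **Weights under the lid:** I could not see the weights once the lid was closed.
- **Bystanders:** I did not measure them again at the end. I saw no contact with them.
- **Press force:** the firm presses on the lid and hasp reached about 38 N. They were made with the fingertips.

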